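# Proof the carved blocks in the clamshell press

### The arm

A 6-joint arm with a two-finger parallel gripper is mounted at the origin on the work surface. World frame = base frame: x ahead of the robot, y to its left, z up, the work surface at z = 0. Lengths are in mm, angles in rad, forces in N, time in s.
With the tool pointing down it reaches from about 300 to 775 mm from the base axis. Payload 14.6 kg.
Tool frame: the origin (TCP) lies between the finger pads; the fingertips stand 19 mm ahead of it and the grasp point (between the pads) is the TCP; z points along the fingers, y is the line along which they close (so a half turn about z gives the same grasp; the last joint's range is limited). The gripper opens to 94 mm and grips with 3 to 60 N. Pads are 16 mm wide; open, the fingers measure 119 mm over their backs; the gripper's body (75 mm by 177 mm) begins 78 mm behind the grasp point.
Start: joints at [1.125, 0.3, 1.521, -0, 1.321, -0.067], TCP at [203.39, 511.001, 186.446] pointing down, gripper open.
Joint ranges: [-3.03, 3.03], [-0.79, 2.21], [0.23, 2.52], [-1.04, 4.18], [0, 3.07], [-2.55, 2.55]. Speed limits (rad/s): [2.22, 2.22, 2.57, 3.14, 3.14, 3.14].

### API

Orientations are given as [roll, pitch, yaw] about the fixed x, y, z axes, in that order (R = Rz(yaw) Ry(pitch) Rx(roll)).
In Python, from cell import monitor, imaging, job, find_in, trace gives the robot as it stands. The module is installed in compiled form; this text tells all that it offers.
- The arm moves only by the tool arm_command, never from a script. Its argument "steps" is a list of rows, each a list of 5 numbers: the opening, from 0 (shut) to 1 (fully open), then the shift along the tool's x, y, z in mm, then the turn about the tool's z in degrees. In form: [[gripper, dx, dy, dz, turn], ...]. A call has 1 to 20 rows; each row is the pose to reach, as a shift and turn from the pose commanded when the call began, along the tool's axes at that moment; what a row does not reach only later rows make up. A row lasts 1/8 s, in which the tool goes at most 62.5 mm and 10.7 degrees, less where a joint would pass 70% of its speed; a pose out of reach is approached as far as the arm can. A call with a gripper value outside its range is refused whole. The fingers move at their own pace and stop on an object; "force" is the grip in N (left out, the last holds). Time passes only in rows, so rows that repeat a pose let the fingers close. It gives the time, the measured TCP pose, the force, the opening and the grip force at its end, in the units of the state.
- monitor.read_state(): the state, without advancing time (a new reading comes with each control period).
- imaging.camera(name): name is "scene" or "top" or "wrist"; returns a dict with "img" (420x560x3 uint8, red, green, blue), "mtx" (3x3 intrinsics, pixels), "D" ([k1, k2, p1, p2, k3] as OpenCV has them; the pictures are not rectified), "view" (4x4, takes a point from world to camera coordinates). Camera axes: x right, y down, z forward; pixel columns grow to the right and rows downward; lengths in mm; the calibration is good to about 2 mm. A picture is of the moment at which its call begins. There is no depth.
- job.sign_off(): hands the job in; it is judged then, once.
Trained networks look in a picture, given as the dict that the camera call returned (one of the last four; its "shot" number tells which), for a name from the list of things; names that differ only in an ending like _2 or _b are one class to them, and where a whole thing is asked for, a point or a joint stands for the part that bears it (a point fixed in the world has none). Each returns a list of dicts, best first, with "p" (0 to 1); they miss things now and then, are a little off and sometimes report something else, mostly with a low value. They report only what shows in the picture. A call takes as long as a camera call. They do not tell look-alikes from the thing itself.
- find_in(picture, target): "rect" ([centre column, centre row, width, height] in pixels, round what is visible of it).
- trace(picture, target): "region" (420x560 bool, what is visible of it) and "rect" ([centre column, centre row, width, height] in pixels, round what is visible of it).
The state is a dict: "clock": time; "joints": joint angles; "qd": joint speeds; "effort": joint torques, N m; "eef_pos": TCP position; "eef_rot": TCP orientation; "wrist_force": force on the tool from outside, world axes, zero at the start; "moment": the same for the moment, N m; "finger_gap": finger opening in mm; "finger_force": force on a finger pad.
Only numpy, scipy, OpenCV 4.12 (cv2) and the standard library are available. Lean on these libraries where they do the work, as an engineer would, in place of code of your own. Each camera call takes 0.05 s, during which the arm holds its last target. There are 200 camera calls.

### The job

Take every printing block out of the compartments of the sorter and lay them flat, side by side, inside the frame of the press bed. When all are in, lower the press cover gently down onto its stops to take the print and then lift it fully back again, past upright; after that move all the blocks to the plain white wash-up tray, lying flat, and leave the cover back. The eraser stays in the sorter, and the mug and the ink jar are to be left alone.

Things in the scene. Friction and masses are not known exactly. Their poses are not given: they have to be found in the camera images.
- block1_mid (a point): printing block, beech faced on both broad sides with dark carved rubber: 44 mm (its x) by 34 mm (its y) by 24 mm high (its z), about 45 g; all the blocks are alike, and either broad face may be up. The point is its centre. It stands in one compartment of the sorter at the start, or is absent
- block2_mid (a point): printing block, beech faced on both broad sides with dark carved rubber: 44 mm (its x) by 34 mm (its y) by 24 mm high (its z), about 45 g; all the blocks are alike, and either broad face may be up. The point is its centre. It stands in one compartment of the sorter at the start, or is absent
- block3_mid (a point): printing block, beech faced on both broad sides with dark carved rubber: 44 mm (its x) by 34 mm (its y) by 24 mm high (its z), about 45 g; all the blocks are alike, and either broad face may be up. The point is its centre. It stands in one compartment of the sorter at the start, or is absent
- block4_mid (a point): printing block, beech faced on both broad sides with dark carved rubber: 44 mm (its x) by 34 mm (its y) by 24 mm high (its z), about 45 g; all the blocks are alike, and either broad face may be up. The point is its centre. It stands in one compartment of the sorter at the start, or is absent
- block5_mid (a point): printing block, beech faced on both broad sides with dark carved rubber: 44 mm (its x) by 34 mm (its y) by 24 mm high (its z), about 45 g; all the blocks are alike, and either broad face may be up. The point is its centre. It stands in one compartment of the sorter at the start, or is absent
- bed (a point): middle of the press bed's floor, 18 mm above the desk. The bed is 130 mm along this point's x by 200 mm along its y, inside a steel frame 8 mm wide and 8 mm high. x points to the hinge, z up. The press itself (grey base 190 x 250 mm) is fixed
- hinge (a point): middle of the cover's hinge line, which runs along the press's y, 85 mm from the bed's middle on its x side and 50 mm above the desk; two posts 60 mm high, 22 x 18 mm, stand at its ends 114 mm either side
- cover (a joint): angle of the press's hinged aluminium cover (about 160 x 208 x 10 mm, 0.4 kg): 0 when level on its stops, its underside then 2.5 mm above the blocks' tops; about 1.57 upright; 1.9 leaning fully back. The hinge is stiff: the cover stays where it is left, and moving it takes about 3 to 5 N at the handle, so it can be pulled or pushed along its arc
- handle (a point): middle of the cover's handle, a round steel bar 12 mm thick and 110 mm long, parallel to the hinge and 205 mm from it, with a clear gap of 34 mm between bar and cover's edge; it can turn within a grip. With the cover level it is 50 mm above the desk, on the side of the press away from the hinge
- sorter_in (a point): middle of the floor of the sorter, a fixed dark wooden tray 236 mm (x) by 162 mm (y), 12 mm high, floor 4 mm thick, with 3 compartments along x and 2 along y, each about 73 x 75 mm, between 4 mm walls whose tops are 8 mm above this point; z up
- washtray_in (a point): middle of the floor of the wash-up tray, a fixed plain white tray 220 mm (x) by 160 mm (y) outside, 14 mm high, walls and floor 4 mm thick (walls rise 10 mm above this point); z up
- eraser_mid (a point): centre of a white eraser, 42 x 22 x 12 mm, that lies in the sorter and belongs there
- mug: blue mug with pencils and brushes, 78 mm across, 95 mm high and 170 mm with its contents, standing aside on the desk; origin at its underside
- inkjar: ink jar, 60 mm across, 70 mm high, on the desk beyond the press and the trays; origin at its underside
There are look-alikes about, which are no part of the job. What is shaped like the part that bears block1_mid but green or pink is not meant.

How it is judged:
By the outcome, as a careful person would: the job done as asked, in the order asked, and still so for the second after the job is handed in, with the robot touching nothing.
Of block1, block2, block3, block4, block5 only 3 to 5 are there at a start; the rules pass over those that are not, and their reading is None.
At some moment in a run one of block1, block2, block3, block4, block5 may be knocked a few centimetres aside while the robot is not near it.
Once in a run the grip may slacken for a moment while it holds something.
It also fails if it takes over 210 s, if anything falls off the work surface, if the arm or the gripper's body presses on something with over 40 N, if the wrist force passes 120 N, or if a joint passes its speed limit or range.

## Working session

There is one attempt and no reset: what is moved stays moved. The work goes in short steps, Python scripts to look and compute and a tool call to move; the robot and the scene stay as the last step left them, time stands still between calls to the robot, and variables do not carry over. Pictures are saved under pics/ and viewed, at most 14 in all, crops included, and the job is handed in when it is done.

Besides the shell and the picture viewer there is one more tool, called after "Request:" in YAML: its name, and indented under it one key for each argument. arm_command: Moves the arm, as the interface text tells. Its arguments: {"type":"object","properties":{"steps":{"type":"array","items":{"type":"array","items":{"type":"number"}}},"force":{"type":"number"}},"required":["steps"]}

```bash
mkdir -p pics; cat > h.py <<'E'
import numpy as np, cv2
from cell import monitor, imaging, job, find_in, trace
def save(img,name,s=1.0):
    im=cv2.cvtColor(img,cv2.COLOR_RGB2BGR)
    cv2.imwrite('pics/'+name,cv2.resize(im,None,fx=s,fy=s,interpolation=cv2.INTER_CUBIC))
def px2w(c,uv,z):
    uv=np.array(uv,float).reshape(-1,1,2)
    n=cv2.undistortPoints(uv,c['mtx'],np.array(c['D'],float)).reshape(-1,2)
    V=np.array(c['view']);R=V[:3,:3];o=-R.T@V[:3,3]
    d=np.c_[n,np.ones(len(n))]@R
    return o+d*((z-o[2])/d[:,2])[:,None]
def w2px(c,p):
    V=np.array(c['view']);p=np.array(p,float).reshape(-1,3)
    return cv2.projectPoints(p,cv2.Rodrigues(V[:3,:3])[0],V[:3,3],c['mtx'],np.array(c['D'],float))[0].reshape(-1,2)
E
python3 - <<'E'
from h import *
s=monitor.read_state();print({k:np.round(v,3) for k,v in s.items()})
for n in('top','scene'):
    c=imaging.camera(n);save(c['img'],n+'0.png',1.4)
    for t in('block1_mid','handle','cover','eraser_mid','mug','inkjar'):
        for d in find_in(c,t): print(n,t,round(d['p'],2),np.round(d['rect']))
E
```

```text
{'clock': np.float64(0.0), 'joints': array([ 1.125,  0.3  ,  1.522,  0.   ,  1.321, -0.067]), 'qd': array([ 0.   ,  0.   , -0.   ,  0.002, -0.002,  0.   ]), 'effort': array([ 1.0000e-03, -5.3183e+01, -3.5271e+01,  7.1000e-02,  2.5000e-02,
       -0.0000e+00]), 'eef_pos': array([203.27 , 510.759, 185.889]), 'eef_rot': array([-3.14 , -0.   ,  2.763]), 'wrist_force': array([-0.318,  0.524,  0.111]), 'moment': array([ 0.014,  0.004, -0.006]), 'finger_force': np.float64(0.0), 'finger_gap': np.float64(93.854)}
top block1_mid 0.77 [277. 117.  18.  16.]
top block1_mid 0.75 [277. 159.  10.  16.]
top block1_mid 0.69 [318. 203.  16.  14.]
top block1_mid 0.58 [309. 119.  14.  11.]
top handle 0.87 [198. 231.  45.  98.]
top cover 0.65 [196. 230.  38.  98.]
top eraser_mid 0.65 [342. 232.   8.  16.]
top mug 0.86 [129. 296.  36.  30.]
top inkjar 0.57 [312. 156.  19.  25.]
scene block1_mid 0.67 [299. 310.  22.  24.]
scene block1_mid 0.58 [335. 295.  18.  24.]
scene block1_mid 0.57 [231. 245.  15.  20.]
scene block1_mid 0.57 [369. 196.  18.  12.]
scene block1_mid 0.54 [296. 258.  21.  21.]
scene handle 0.69 [310. 142.  78.  95.]
scene cover 0.74 [191. 244.  15.  16.]
scene cover 0.56 [310. 141.  76.  92.]
scene eraser_mid 0.69 [191. 240.  13.  14.]
scene mug 0.82 [318. 103.  25.  48.]
scene mug 0.46 [268. 274.  25.  38.]
scene inkjar 0.56 [266. 275.  23.  38.]
```

View pics/top0.png

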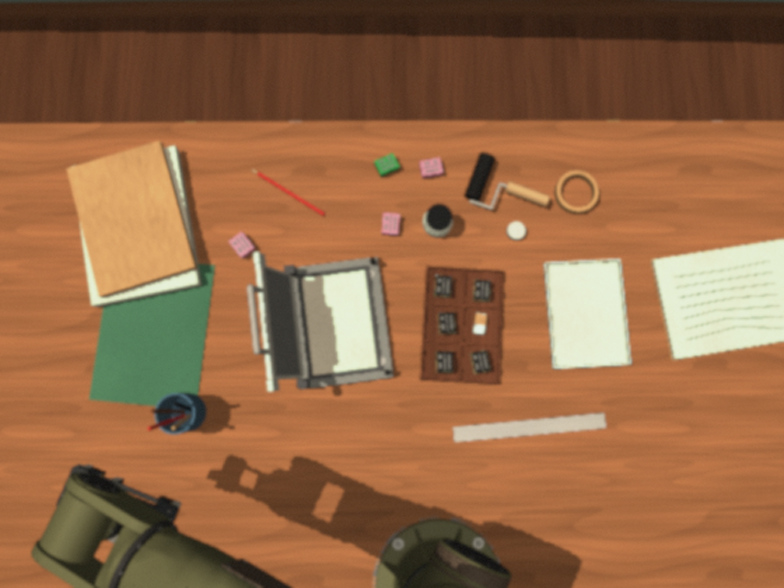

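View pics/scene0.png

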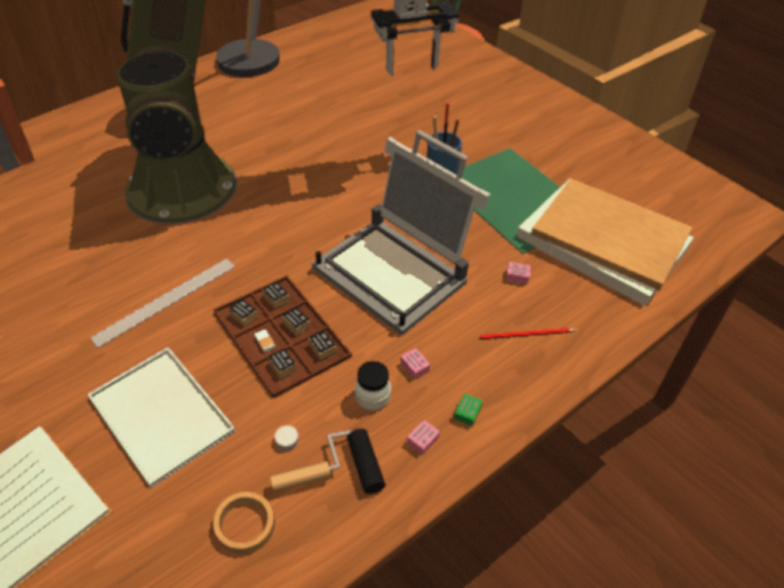

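The top view shows five dark-faced blocks in the sorter, at about (444,287), (483,290), (447,324), (445,362) and (482,362) in the enlarged picture. The eraser is at (480,323), and the green and pink look-alikes lie outside the sorter. The press is at (340,320) with its cover leaning back to the left. The plain walled white tray is at (588,314); the lined sheet at (720,300) is just paper.

```bash
cat >> h.py <<'E'
def goto(x,y,z,yaw):
    """shift+turn from current measured pose to world pose (tool down)"""
    s=monitor.read_state();p=s['eef_pos'];w=s['eef_rot'][2]
    d=np.array([x,y,z])-p;a=np.array([np.cos(w),np.sin(w),0]);b=np.array([np.sin(w),-np.cos(w),0])
    t=-(yaw-w);t=(t+np.pi/2)%np.pi-np.pi/2
    return np.round([d@a,d@b,-d[2],np.degrees(t)],1)
E
python3 - <<'E'
from h import *
c=imaging.camera('top')
f=lambda l,z:print(np.round(px2w(c,np.array(l)/1.4,z)[:,:2]).tolist())
f([(444,287),(483,290),(447,324),(445,362),(482,362)],28)
f([(545,262),(621,259),(630,366),(553,368)],14)
f([(428,267),(504,271),(500,382),(421,380)],12)
f([(378,260),(393,375),(308,385)],26)
f([(254,320)],240)
V=np.array(c['view']);print(-V[:3,:3].T@V[:3,3])
c=imaging.camera('wrist');V=np.array(c['view']);print(-V[:3,:3].T@V[:3,3],V[:3,:3].round(2),c['mtx'].round())
sp=(380,-120,300); print(goto(430,-35,330,np.pi))
E
```

```text
[[584.0, -20.0], [577.0, -99.0], [508.0, -24.0], [432.0, -19.0], [431.0, -93.0]]
[[637.0, -232.0], [642.0, -392.0], [420.0, -398.0], [418.0, -240.0]]
[[628.0, 11.0], [619.0, -146.0], [391.0, -131.0], [396.0, 29.0]]
[[641.0, 115.0], [407.0, 86.0], [388.0, 256.0]]
[[498.0, 327.0]]
[ 377.36912236  101.40766043 1449.08182719]
[126.00100867 541.74420084 384.7526417 ] [[ 0.37  0.93  0.  ]
 [ 0.89 -0.35  0.29]
 [ 0.27 -0.1  -0.96]] [[312.   0. 277.]
 [  0. 312. 209.]
 [  0.   0.   1.]]
[-412.5 -423.5 -143.6  -21.7]
```

```bash
python3 -c "
from h import *
print(goto(510,100,330,np.pi/2))"
```

```text
[-436.9 -268.5 -143.6   68.3]
```

Request:
arm_command:
  steps:
    - [1,0,0,-60,0]
    - [1,0,0,-120,0]
    - [1,0,0,-144,0]
    - [1,0,0,-144,0]

```text
clock: 1.3
eef_pos: [203.6, 511.4, 331.8]
eef_rot: [3.139, 0.0, 2.763]
wrist_force: [0.2, -0.3, 0.3]
finger_gap: 93.8
finger_force: 0.0
```

Request:
arm_command:
  steps:
    - [0.6,-44,-27,0,7]
    - [0.6,-88,-54,0,14]
    - [0.6,-132,-81,0,21]
    - [0.6,-176,-108,0,28]
    - [0.6,-220,-135,0,35]
    - [0.6,-264,-162,0,42]
    - [0.6,-308,-189,0,49]
    - [0.6,-352,-216,0,56]
    - [0.6,-396,-242,0,63]
    - [0.6,-437,-268,40,68]
    - [0.6,-437,-268,80,68]
    - [0.6,-437,-268,80,68]
    - [0.6,-437,-268,80,68]
    - [0.6,-437,-268,80,68]

```text
clock: 3.05
eef_pos: [510.6, 100.9, 252.0]
eef_rot: [3.139, -0.0, 1.577]
wrist_force: [0.3, 0.2, 0.4]
finger_gap: 56.3
finger_force: 0.0
```

```bash
python3 - <<'E'
from h import *
c=imaging.camera('wrist');save(c['img'],'w1.png',1.4)
np.savez('w1.npz',**{k:c[k] for k in('img','mtx','D','view')})
print(monitor.read_state()['eef_pos'])
def look(t):
    for d in trace(c,t):
        m=d['region'].astype(np.uint8);r=cv2.minAreaRect(cv2.findNonZero(m)); print(t,round(d['p'],2),np.round(d['rect']),m.sum())
look('block1_mid');look('handle')
E
```

```text
[510.54451134 100.86368316 251.77072348]
block1_mid 0.79 [316. 255.  12.  30.] 252
block1_mid 0.76 [488. 243.  30.  29.] 857
block1_mid 0.67 [422. 188.  42.  29.] 889
block1_mid 0.62 [507. 183.  34.  38.] 926
handle 0.85 [262.  26. 228.  51.] 7946
```

View pics/w1.png

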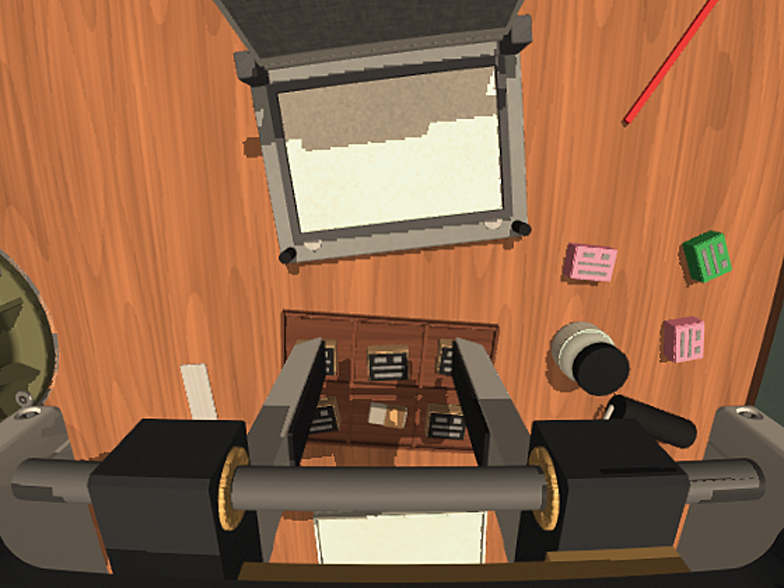

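The wrist view shows the bed's white floor with corners at (278,94), (497,66), (503,208) and (301,234). The sorter sits below it, partly hidden by the fingers, and all five dark-faced blocks are in it. The pink and green blocks lie off to the right. I'll work out the bed pose, then view the sorter from nearer.

```bash
python3 - <<'E'
from h import *
c=dict(np.load('w1.npz'))
P=px2w(c,np.array([(278,94),(497,66),(503,208),(301,234)])/1.4,18)[:,:2]
print(P.round(),[np.linalg.norm(P[i]-P[i-1]).round() for i in range(4)],P.mean(0).round(1))
e=(P[1]-P[0])+(P[2]-P[3]); print('yaw y-axis neg dir',np.degrees(np.arctan2(e[1],e[0])))
e=(P[0]-P[3])+(P[1]-P[2]); print('x dir',np.degrees(np.arctan2(e[1],e[0])))
print(px2w(c,np.array([(288,254),(521,226)])/1.4,26).round(),px2w(c,np.array([(244,60),(520,24)])/1.4,60).round())
print(goto(510,30,250,np.pi/2))
E
```

```text
[[409. 247.]
 [610. 272.]
 [624. 143.]
 [425. 116.]] [np.float64(131.0), np.float64(203.0), np.float64(130.0), np.float64(201.0)] [517.1 194.7]
yaw y-axis neg dir 7.493326067409014
x dir 96.66072662270638
[[413.  98.  26.]
 [641. 127.  26.]] [[392. 267.  60.]
 [617. 296.  60.]]
[-70.7  -0.9   1.3   0.3]
```

Request:
arm_command:
  steps:
    - [1,-30,0,-20,0]
    - [1,-80,0,-20,0]
    - [1,-130,0,-20,0]
    - [1,-160,0,-20,0]
    - [1,-160,0,-20,0]
    - [1,-160,0,-20,0]
    - [1,-160,0,-20,0]

```text
clock: 4.08
eef_pos: [511.2, -58.6, 270.6]
eef_rot: [3.141, -0.0, 1.577]
wrist_force: [-0.3, -0.5, 0.1]
finger_gap: 94.1
finger_force: 0.0
```

```bash
python3 - <<'E'
from h import *
c=imaging.camera('wrist');save(c['img'],'w2.png',1.4)
np.savez('w2.npz',**{k:c[k] for k in('img','mtx','D','view')})
print(monitor.read_state()['eef_pos'])
for d in trace(c,'block1_mid'):
    m=d['region'].astype(np.uint8);r=cv2.minAreaRect(cv2.findNonZero(m)); print(round(d['p'],2),np.round(d['rect']),m.sum(),px2w(c,r[0],20).round())
E
```

```text
[511.2052533  -58.66048175 270.55293977]
0.9 [332. 149.  38.  30.] 813 [[587. -18.  20.]]
0.87 [429.  72.  43.  31.] 1021 [[717.  88.  20.]]
0.8 [501. 138.  33.  29.] 935 [[837.   3.  20.]]
0.68 [518.  71.  36.  41.] 1090 [[844.  96.  20.]]
```

View pics/w2.png

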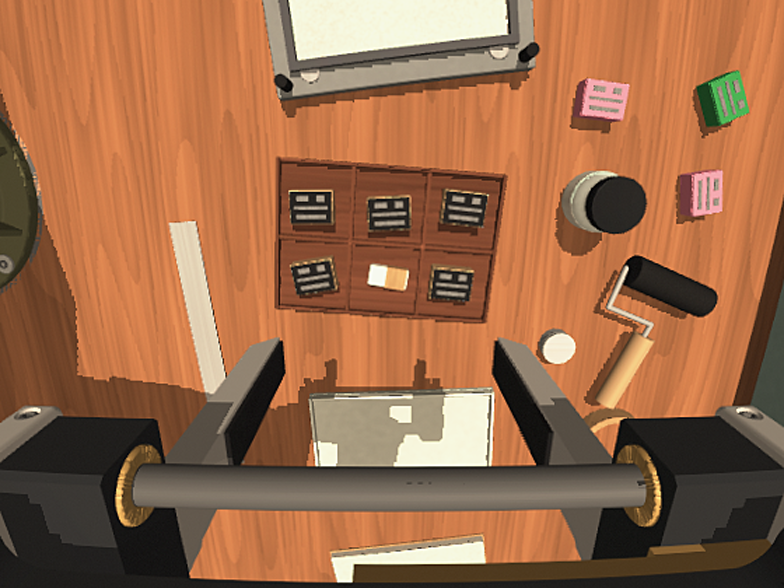

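Clear view: block tops in the enlarged frame are at (311,207), (390,213), (465,208), (315,278) and (452,285). All carry dark faces with beech edges, inside the sorter. The eraser is at (388,277). The pink and green look-alikes are outside it.

```bash
cat >> h.py <<'E'
def tops(c,centres,z,half=26,thr=90,show=None):
    """minAreaRect of dark face around each px centre -> world centre, long-axis angle deg, size"""
    out=[];im=c['img'].astype(int)
    for u,v in centres:
        u,v=int(u),int(v);y0,x0=max(v-half,0),max(u-half,0);p=im[y0:v+half,x0:u+half]
        m=((p[...,2]>p[...,0]-22)&(p.max(2)<220)).astype(np.uint8)
        m=cv2.morphologyEx(m,cv2.MORPH_CLOSE,np.ones((5,5)));m=cv2.morphologyEx(m,cv2.MORPH_OPEN,np.ones((3,3)))
        n,l,st,ct=cv2.connectedComponentsWithStats(m)
        if n<2: out.append(None);continue
        k=1+np.argmin(np.hypot(*(ct[1:]-[u-x0,v-y0]).T)-0.03*st[1:,4])
        q=np.argwhere(l==k)[:,::-1]+[x0,y0]
        w=px2w(c,q,z)[:,:2].astype(np.float32)
        (cx,cy),(a,b),th=cv2.minAreaRect(w)
        if b>a: th+=90;a,b=b,a
        th=(th+90)%180-90
        out.append((round(cx,1),round(cy,1),round(th,1),round(a,1),round(b,1)))
    return out
E
python3 - <<'E'
from h import *
c=dict(np.load('w2.npz'))
for t in tops(c,np.array([(311,207),(390,213),(465,208),(315,278),(452,285)])/1.4,28): print(t)
S=px2w(c,np.array([(278,158),(506,175),(487,322),(277,307)])/1.4,12)[:,:2];print(S.round())
W=px2w(c,np.array([(310,394),(494,391)])/1.4,14)[:,:2];print(W.round())
E
```

```text
(433.0, -17.1, 0.1, 39.8, 29.1)
(512.1, -23.7, 0.4, 40.7, 29.3)
(587.9, -17.7, -5.7, 41.0, 30.2)
(432.9, -90.1, 9.7, 40.3, 30.0)
(578.3, -97.1, -5.0, 40.5, 30.3)
[[ 400.   30.]
 [ 631.   15.]
 [ 623. -144.]
 [ 389. -128.]]
[[ 421. -235.]
 [ 637. -230.]]
```

```bash
cat >> h.py <<'E'
def rel(p0,w,p1,yaw):
    d=np.array(p1,float)-p0;a=np.array([np.cos(w),np.sin(w),0]);b=np.array([np.sin(w),-np.cos(w),0])
    t=-(yaw-w);t=(t+np.pi/2)%np.pi-np.pi/2
    return np.round([d@a,d@b,-d[2],np.degrees(t)],1)
E
cat > plan.py <<'E'
from h import *
import sys
s=monitor.read_state();p=s['eef_pos'];w=s['eef_rot'][2]
for a in sys.argv[1:]:   # x,y,z,yawdeg
    x,y,z,g=map(float,a.split(','));print(a,rel(p,w,(x,y,z),np.radians(g)))
E
python3 plan.py 433,-17.1,80,180 433,-17.1,33,180
```

```text
433,-17.1,80,180 [ 42.2 -77.9 190.5 -89.6]
433,-17.1,33,180 [ 42.2 -77.9 237.5 -89.6]
```

Request:
arm_command:
  steps:
    - [0.55,42,-78,40,-10]
    - [0.55,42,-78,80,-20]
    - [0.55,42,-78,120,-30]
    - [0.55,42,-78,150,-40]
    - [0.55,42,-78,170,-50]
    - [0.55,42,-78,180,-60]
    - [0.55,42,-78,190,-70]
    - [0.55,42,-78,190,-80]
    - [0.55,42,-78,190,-90]
    - [0.55,42,-78,190,-90]
    - [0.55,42,-78,190,-90]
  force: 20

```text
clock: 5.55
eef_pos: [433.0, -17.8, 80.5]
eef_rot: [3.142, 0.0, -3.14]
wrist_force: [-0.4, 0.1, 0.3]
finger_gap: 51.4
finger_force: 0.0
```

```bash
python3 - <<'E'
from h import *
c=imaging.camera('wrist');np.savez('w3.npz',**{k:c[k] for k in('img','mtx','D','view')})
save(c['img'],'w3.png')
E
python3 plan.py 433,-17.1,33,180
```

```text
433,-17.1,33,180 [-0.   0.8 47.5  0.1]
```

View pics/w3.png

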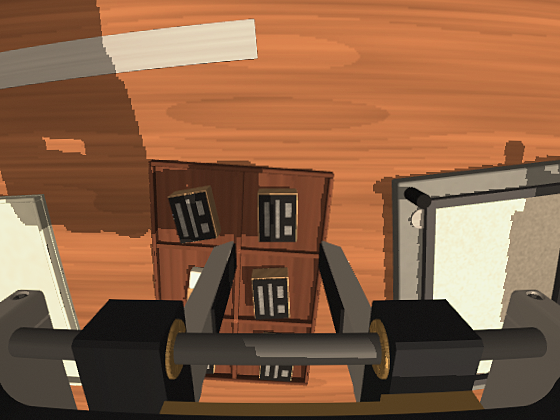

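The near block (278,217) lies between the fingers along the gripper's centre line. A quick numeric cross-check before descending.

```bash
python3 - <<'E'
from h import *
c=dict(np.load('w3.npz'))
print(tops(c,[(278,217),(193,214),(271,296)],28), w2px(c,[(433,-17,28)]))
E
python3 plan.py 474.2,214.5,110,97.1 474.2,214.5,47.5,97.1
```

```text
[(433.4, -17.8, 0.1, 42.0, 30.8), (433.4, -90.8, 9.5, 42.5, 33.4), (512.7, -23.8, 1.8, 44.8, 30.8)] [[277.94087751 218.62418444]]
474.2,214.5,110,97.1 [-41.7 232.3 -29.5  83. ]
474.2,214.5,47.5,97.1 [-41.7 232.3  33.   83. ]
```

Request:
arm_command:
  steps:
    - [0.55,0,0,25,0]
    - [0.55,0,0,47.5,0]
    - [0.55,0,0,47.5,0]
    - [0.2,0,0,47.5,0]
    - [0.2,0,0,47.5,0]
    - [0.2,0,0,47.5,0]
    - [0.2,0,0,20,0]
    - [0.2,0,0,-30,0]
    - [0.2,0,0,-30,0]

```text
clock: 6.72
eef_pos: [434.7, -18.2, 113.6]
eef_rot: [-3.141, 0.006, -3.137]
wrist_force: [-0.0, 0.4, 0.0]
finger_gap: 18.9
finger_force: 0.0
```

```bash
python3 plan.py 474.2,214.5,110,97.1 474.2,214.5,47.5,97.1
```

```text
474.2,214.5,110,97.1 [-40.7 232.5   3.6  83.2]
474.2,214.5,47.5,97.1 [-40.7 232.5  66.1  83.2]
```

The grip closed to 18.9 mm with no force, so I don't have the block. Looking again.

```bash
python3 - <<'E'
from h import *
c=imaging.camera('wrist');np.savez('w4.npz',**{k:c[k] for k in('img','mtx','D','view')})
save(c['img'],'w4.png')
print(tops(c,w2px(c,[(433,-17,28),(433,-90.5,28),(512.5,-23.8,28)]),28))
print(monitor.read_state()['finger_gap'])
E
```

```text
[(432.6, -17.6, -0.4, 40.7, 29.9), (434.1, -89.7, 9.6, 44.8, 31.4), (511.9, -30.1, 0.4, 59.0, 43.1)]
18.920536780241076
```

View pics/w4.png

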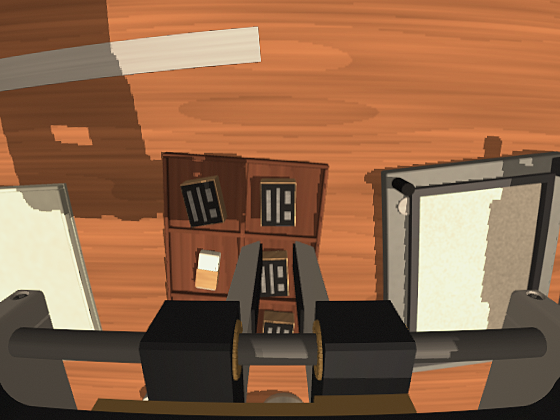

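The block is still in place at (432.6,-17.6), so the fingers simply hadn't finished closing before the lift. I'll redo it with a narrower opening and more closing time.

Request:
arm_command:
  steps:
    - [0.48,1,0,30,0]
    - [0.48,1,0,60,0]
    - [0.48,1,0,60,0]
    - [0.48,1,0,82,0]
    - [0.48,1,0,82,0]
    - [0.2,1,0,82,0]
    - [0.2,1,0,82,0]
    - [0.2,1,0,82,0]
    - [0.2,1,0,82,0]
    - [0.2,1,0,82,0]
  force: 20

```text
clock: 8.02
eef_pos: [431.9, -18.0, 28.5]
eef_rot: [-3.142, 0.0, -3.136]
wrist_force: [-0.5, -0.2, -0.1]
finger_gap: 18.8
finger_force: 0.0
```

```bash
python3 - <<'E'
from h import *
c=imaging.camera('wrist');d=imaging.camera('scene')
np.savez('w5.npz',**{k:c[k] for k in('img','mtx','D','view')})
a=c['img'][120:400,120:440];b=d['img'][170:300,120:280]
b=cv2.resize(b,(345,280),interpolation=cv2.INTER_CUBIC)
save(np.hstack([a,b]),'w5.png',1.2)
print(w2px(d,[(432,-18,30)]),tops(c,w2px(c,[(433,-17,28)]),28),{k:np.round(v,2) for k,v in monitor.read_state().items()})
E
```

```text
[[196.26234909 206.96485816]] [(432.5, -17.7, 0.3, 37.9, 30.8)] {'clock': np.float64(8.12), 'joints': array([-0.13,  0.26,  1.99, -0.  ,  0.89, -1.7 ]), 'qd': array([ 0.,  0.,  0., -0., -0.,  0.]), 'effort': array([ 0.000e+00, -4.232e+01, -2.681e+01, -2.000e-02,  7.000e-02,
        0.000e+00]), 'eef_pos': array([431.91, -18.  ,  28.46]), 'eef_rot': array([-3.14, -0.  , -3.14]), 'wrist_force': array([ 0.28,  0.44, -0.76]), 'moment': array([ 0.06, -0.01, -0.03]), 'finger_force': np.float64(0.0), 'finger_gap': np.float64(18.87)}
```

View pics/w5.png

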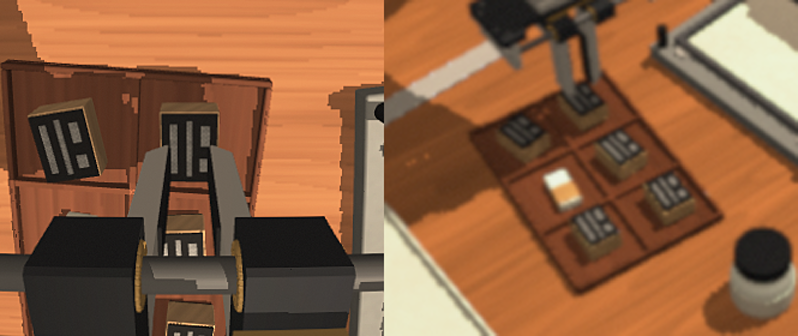

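```bash
python3 - <<'E'
from h import *
c=dict(np.load('w5.npz'))
V=c['view'];print('cam',-V[:3,:3].T@V[:3,3])
for p in [(432,-18,9.5),(432,-18,28.5),(432,-8.6,9.5),(432,-27.4,9.5),(432,-8.6,40),(432,-18,60)]: print(p,w2px(c,[p]).round(0))
t=imaging.camera('top'); save(t['img'][180:300,240:400],'t5.png',4); print(w2px(t,[(432,-18,28)]))
im=c['img'].copy()
for p,col in [((432,-8.6,9.5),(255,0,0)),((432,-27.4,9.5),(255,0,0)),((432,-8.6,40),(0,255,0)),((432,-27.4,40),(0,255,0))]:
    u=w2px(c,[p])[0].astype(int);cv2.circle(im,(int(u[0]),int(u[1])),2,col,-1)
save(im[180:320,200:360],'w5b.png',4)
E
```

```text
cam [348.62884539 -18.5072408  226.81678635]
(432, -18, 9.5) [[277. 233.]]
(432, -18, 28.5) [[277. 243.]]
(432, -8.6, 9.5) [[290. 233.]]
(432, -27.4, 9.5) [[264. 233.]]
(432, -8.6, 40) [[291. 250.]]
(432, -18, 60) [[277. 264.]]
[[317.61914251 258.42966412]]
```

View pics/w5b.png

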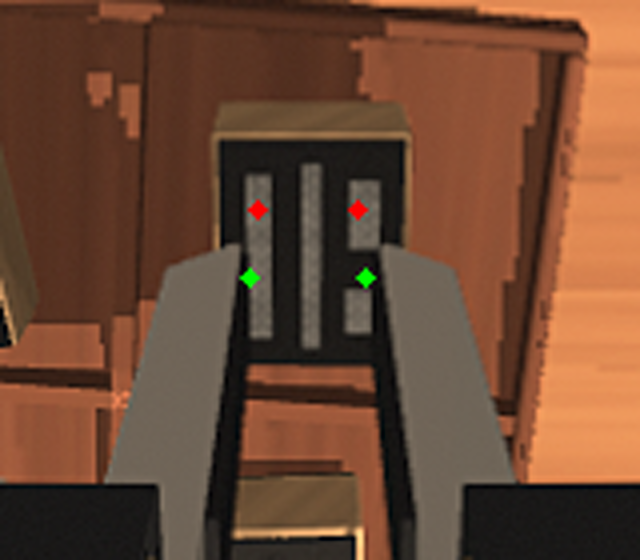

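```bash
python3 - <<'E'
from h import *
d=imaging.camera('scene')
save(d['img'][150:250,140:260],'s5.png',6)
for z in (10,28,47,60): print(z,w2px(d,[(432,-8.6,z),(432,-27.4,z)]).round(1).tolist(), (6*(w2px(d,[(432,-18,z)])-[140,150])).round())
print(np.array(d['view'])[2].round(2))
E
```

```text
10 [[199.9, 210.4], [194.1, 213.6]] [[342. 372.]]
28 [[199.3, 205.9], [193.4, 209.1]] [[338. 345.]]
47 [[198.6, 201.0], [192.6, 204.2]] [[334. 316.]]
60 [[198.1, 197.6], [192.1, 200.8]] [[331. 295.]]
[-5.30000e-01  4.30000e-01 -7.30000e-01  1.57729e+03]
```

View pics/s5.png

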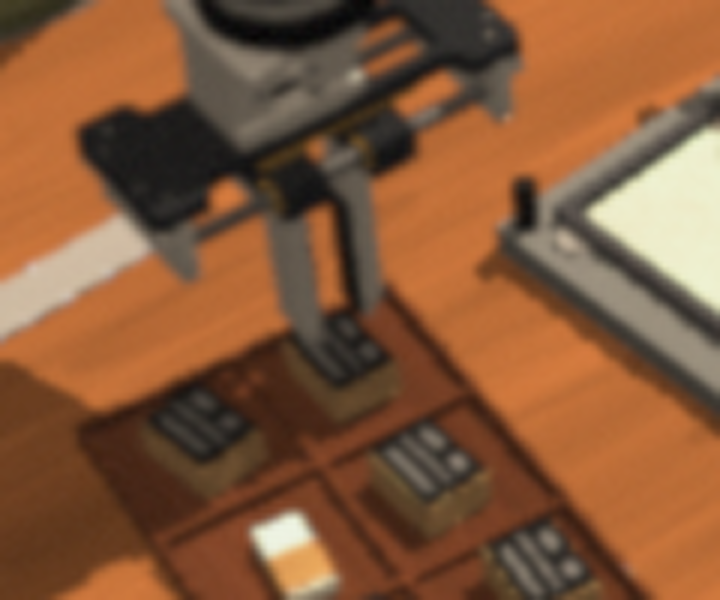

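Triangulating wrist and scene views puts the fingertips at about z ≈ 43, some 33 mm higher than the reported TCP implies. The fingers are above the block (tips at (313,342) and (360,305) in the crop, over its top face). So x and y are right, but the z reading is biased. I'll open, go down in small stages and watch the force.

Request:
arm_command:
  steps:
    - [0.5,0,0,0,0]
    - [0.5,0,0,0,0]
    - [0.5,0,0,0,0]
    - [0.5,0,0,0,0]
    - [0.5,0,0,8,0]
    - [0.5,0,0,16,0]
    - [0.5,0,0,22,0]
    - [0.5,0,0,22,0]

```text
clock: 9.22
eef_pos: [431.5, -18.0, 5.8]
eef_rot: [3.141, -0.001, -3.136]
wrist_force: [0.5, 0.7, 1.1]
finger_gap: 47.0
finger_force: 0.0
```

```bash
python3 - <<'E'
from h import *
c=imaging.camera('wrist')
d=imaging.camera('scene')
a=cv2.resize(c['img'][180:320,200:360],None,fx=2.5,fy=2.5,interpolation=cv2.INTER_CUBIC)
b=cv2.resize(d['img'][150:250,160:260],(350,350),interpolation=cv2.INTER_CUBIC)
save(np.hstack([a,b]),'ws6.png')
E
```

```text
(no output)
```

View pics/ws6.png

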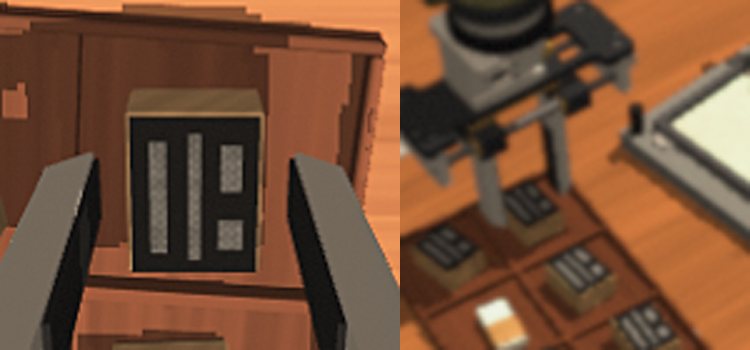

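The fingers straddle the block, and the reported tip would already be below the desk, so the z bias of about 34 mm is confirmed. I'll go 7 mm lower and grip.

Request:
arm_command:
  steps:
    - [0.5,0,0,4,0]
    - [0.5,0,0,7,0]
    - [0.5,0,0,7,0]
    - [0.2,0,0,7,0]
    - [0.2,0,0,7,0]
    - [0.2,0,0,7,0]
    - [0.2,0,0,7,0]
    - [0.2,0,0,7,0]
  force: 20

```text
clock: 10.32
eef_pos: [432.0, -18.0, -0.5]
eef_rot: [-3.142, 0.0, -3.136]
wrist_force: [-0.9, -0.3, 1.9]
finger_gap: 33.8
finger_force: 20.0
```

```bash
python3 plan.py 474.2,214.5,80,97.1 474.2,214.5,14.5,97.1
```

```text
474.2,214.5,80,97.1 [-43.4 232.3 -80.5  83.2]
474.2,214.5,14.5,97.1 [-43.4 232.3 -15.   83.2]
```

Request:
arm_command:
  steps:
    - [0.2,0,0,-40,0]
    - [0.2,0,0,-80,0]
    - [0.2,-6,33,-80,10]
    - [0.2,-12,66,-80,20]
    - [0.2,-18,99,-80,30]
    - [0.2,-24,132,-80,40]
    - [0.2,-30,165,-80,50]
    - [0.2,-36,198,-80,60]
    - [0.2,-43,232,-80,70]
    - [0.2,-43,232,-80,80]
    - [0.2,-43,232,-80,83]
    - [0.2,-43,232,-80,83]
    - [0.2,-43,232,-50,83]
    - [0.2,-43,232,-30,83]
    - [0.2,-43,232,-30,83]

```text
clock: 12.2
eef_pos: [472.9, 213.8, 28.4]
eef_rot: [-3.139, 0.001, 1.699]
wrist_force: [-0.7, 0.0, -1.2]
finger_gap: 33.7
finger_force: 20.0
```

```bash
python3 plan.py 474.2,214.5,14.5,97.1 474.2,214.5,80,97.1 512.1,-24,60,180.4; python3 - <<'E'
from h import *
c=imaging.camera('wrist');save(c['img'],'w7.png')
t=imaging.camera('top');save(t['img'][160:300,150:290],'t7.png',4)
E
```

```text
474.2,214.5,14.5,97.1 [ 0.5  1.3 13.9  0.3]
474.2,214.5,80,97.1 [  0.5   1.3 -51.6   0.3]
512.1,-24,60,180.4 [-240.9    8.4  -31.6  -83. ]
```

View pics/w7.png

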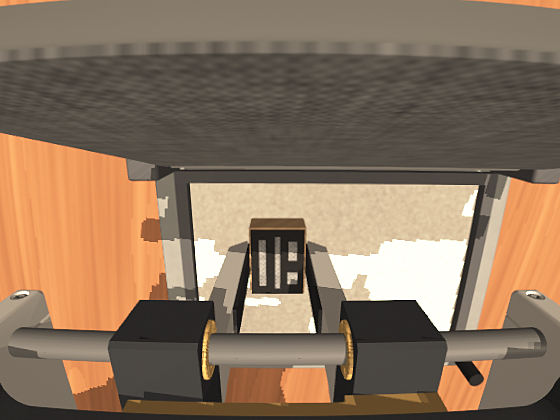

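The block hangs between the fingers at (277,257), over the bed's left half and clear of the leaning cover. I'll set it down.

Request:
arm_command:
  steps:
    - [0.2,0,1,8,0]
    - [0.2,0,1,13.5,0]
    - [0.2,0,1,13.5,0]
    - [0.5,0,1,13.5,0]
    - [0.5,0,1,13.5,0]
    - [0.5,0,1,13.5,0]
    - [0.5,0,1,-20,0]
    - [0.5,0,1,-50,0]
    - [0.5,-60,2,-50,-10]
    - [0.5,-120,4,-50,-20]
    - [0.5,-180,6,-50,-30]
    - [0.5,-220,8,-50,-40]
    - [0.5,-241,8,-50,-50]
    - [0.5,-241,8,-50,-60]
    - [0.5,-241,8,-50,-70]
    - [0.5,-241,8,-32,-80]
    - [0.5,-241,8,-32,-83]
    - [0.5,-241,8,-32,-83]
    - [0.5,-241,8,-32,-83]

```text
clock: 14.68
eef_pos: [512.4, -23.8, 61.7]
eef_rot: [-3.142, 0.0, -3.138]
wrist_force: [-0.4, 0.3, 0.8]
finger_gap: 47.3
finger_force: 0.0
```

```bash
cat > chk.py <<'E'
from h import *
import sys
# top-face check in wrist view: args x,y ; prints found rect in world (z given)
z=float(sys.argv[1]);c=imaging.camera('wrist')
for a in sys.argv[2:]:
    x,y=map(float,a.split(','));u=w2px(c,[(x,y,z)]);print(a,u.round(0),tops(c,u,z))
E
python3 chk.py 28 512.1,-24 432.9,-90.1; python3 plan.py 512.1,-24,-1,180.4
```

```text
512.1,-24 [[277. 226.]] [(511.6, -23.8, 2.8, 44.0, 30.9)]
432.9,-90.1 [[186. 122.]] [(432.1, -90.8, 89.8, 36.6, 36.0)]
512.1,-24,-1,180.4 [ 0.3 -0.2 62.7 -0.2]
```

Request:
arm_command:
  steps:
    - [0.5,0,0,40,0]
    - [0.5,0,0,62.5,0]
    - [0.5,0,0,62.5,0]
    - [0.2,0,0,62.5,0]
    - [0.2,0,0,62.5,0]
    - [0.2,0,0,62.5,0]
    - [0.2,0,0,62.5,0]
    - [0.2,0,0,62.5,0]
    - [0.2,0,0,20,0]
    - [0.2,0,0,-20,0]
    - [0.2,0,0,-20,0]

```text
clock: 16.1
eef_pos: [513.8, -24.0, 84.5]
eef_rot: [-3.141, 0.006, -3.136]
wrist_force: [0.0, -0.1, -1.0]
finger_gap: 34.0
finger_force: 19.8
```

```bash
python3 plan.py 553.6,224.5,80,97.1 553.6,224.5,14.5,97.1
```

```text
553.6,224.5,80,97.1 [-41.1 248.3   4.5  83.2]
553.6,224.5,14.5,97.1 [-41.1 248.3  70.   83.2]
```

Request:
arm_command:
  steps:
    - [0.2,-6,35,0,10]
    - [0.2,-12,70,0,20]
    - [0.2,-18,105,0,30]
    - [0.2,-24,140,0,40]
    - [0.2,-30,175,0,50]
    - [0.2,-36,210,0,60]
    - [0.2,-42,248,0,70]
    - [0.2,-42,248,0,80]
    - [0.2,-42,248,0,83]
    - [0.2,-42,248,0,83]
    - [0.2,-42,248,40,83]
    - [0.2,-42,248,60,83]
    - [0.2,-42,248,67,83]
    - [0.2,-42,248,67,83]

```text
clock: 17.85
eef_pos: [553.0, 224.3, 14.5]
eef_rot: [-3.141, 0.0, 1.699]
wrist_force: [-0.6, 0.1, 0.0]
finger_gap: 33.5
finger_force: 19.9
```

```bash
python3 plan.py 553.6,224.5,13.5,97.1 587.9,-17.9,60,174.3
```

```text
553.6,224.5,13.5,97.1 [0.1 0.6 1.  0.2]
587.9,-17.9,60,174.3 [-244.7    3.6  -45.5  -77. ]
```

Request:
arm_command:
  steps:
    - [0.2,0,0,1,0]
    - [0.5,0,0,1,0]
    - [0.5,0,0,1,0]
    - [0.5,0,0,1,0]
    - [0.5,0,0,-30,0]
    - [0.5,0,0,-65,0]
    - [0.5,-60,1,-65,-10]
    - [0.5,-120,2,-65,-20]
    - [0.5,-180,3,-65,-30]
    - [0.5,-225,3,-65,-40]
    - [0.5,-245,3.6,-65,-50]
    - [0.5,-245,3.6,-65,-60]
    - [0.5,-245,3.6,-65,-70]
    - [0.5,-245,3.6,-46,-77]
    - [0.5,-245,3.6,-46,-77]
    - [0.5,-245,3.6,-46,-77]

```text
clock: 19.85
eef_pos: [587.9, -18.2, 61.0]
eef_rot: [3.142, 0.001, 3.039]
wrist_force: [-0.2, -0.1, 0.4]
finger_gap: 47.3
finger_force: 0.0
```

```bash
python3 chk.py 28 587.9,-17.7 ; python3 plan.py 587.9,-17.9,-1,174.3
```

```text
587.9,-17.7 [[278. 226.]] [(587.7, -18.1, -5.8, 42.6, 30.9)]
587.9,-17.9,-1,174.3 [ 0.1  0.3 62.2 -0.1]
```

Request:
arm_command:
  steps:
    - [0.5,0,0,40,0]
    - [0.5,0,0,62,0]
    - [0.5,0,0,62,0]
    - [0.2,0,0,62,0]
    - [0.2,0,0,62,0]
    - [0.2,0,0,62,0]
    - [0.2,0,0,62,0]
    - [0.2,0,0,62,0]
    - [0.2,0,0,20,0]
    - [0.2,0,0,-20,0]
    - [0.2,0,0,-20,0]
    - [0.2,0,0,-20,0]

```text
clock: 21.4
eef_pos: [587.3, -18.1, 79.9]
eef_rot: [3.142, -0.001, 3.042]
wrist_force: [-0.2, 0.3, -1.0]
finger_gap: 33.5
finger_force: 20.0
```

```bash
python3 plan.py 582.5,170.7,80,97.1 582.5,170.7,14.5,97.1
```

```text
582.5,170.7,80,97.1 [ 2.360e+01  1.874e+02 -1.000e-01  7.720e+01]
582.5,170.7,14.5,97.1 [ 23.6 187.4  65.4  77.2]
```

Request:
arm_command:
  steps:
    - [0.2,4,30,0,10]
    - [0.2,8,60,0,20]
    - [0.2,12,90,0,30]
    - [0.2,16,120,0,40]
    - [0.2,20,150,0,50]
    - [0.2,23.5,187,0,60]
    - [0.2,23.5,187,0,70]
    - [0.2,23.5,187,0,77]
    - [0.2,23.5,187,0,77]
    - [0.2,23.5,187,0,77]
    - [0.2,23.5,187,40,77]
    - [0.2,23.5,187,60,77]
    - [0.2,23.5,187,65.5,77]
    - [0.2,23.5,187,65.5,77]

```text
clock: 23.15
eef_pos: [583.2, 170.3, 15.4]
eef_rot: [3.141, -0.0, 1.699]
wrist_force: [0.5, 0.9, -1.0]
finger_gap: 33.6
finger_force: 20.0
```

```bash
python3 plan.py 582.5,170.7,13.5,97.1 578.3,-97.3,60,175
```

```text
582.5,170.7,13.5,97.1 [ 0.5 -0.6  1.9  0.2]
578.3,-97.3,60,175 [-264.8  -38.9  -44.6  -77.7]
```

Request:
arm_command:
  steps:
    - [0.2,0,0,1.5,0]
    - [0.5,0,0,1.5,0]
    - [0.5,0,0,1.5,0]
    - [0.5,0,0,1.5,0]
    - [0.5,0,0,-30,0]
    - [0.5,0,0,-65,0]
    - [0.5,-50,-8,-65,-10]
    - [0.5,-100,-16,-65,-20]
    - [0.5,-150,-24,-65,-30]
    - [0.5,-200,-32,-65,-40]
    - [0.5,-245,-38,-65,-50]
    - [0.5,-265,-39,-65,-60]
    - [0.5,-265,-39,-65,-70]
    - [0.5,-265,-39,-45,-78]
    - [0.5,-265,-39,-45,-78]
    - [0.5,-265,-39,-45,-78]

```text
clock: 25.15
eef_pos: [578.1, -97.5, 60.6]
eef_rot: [-3.142, 0.001, 3.057]
wrist_force: [0.5, 0.1, -0.1]
finger_gap: 47.1
finger_force: 0.0
```

```bash
python3 chk.py 28 578.3,-97.3 ; python3 plan.py 578.3,-97.3,-1,175
```

```text
578.3,-97.3 [[277. 227.]] [(577.8, -97.5, -4.9, 42.5, 30.8)]
578.3,-97.3,-1,175 [-0.1  0.3 61.7  0.2]
```

Request:
arm_command:
  steps:
    - [0.5,0,0,40,0]
    - [0.5,0,0,61.5,0]
    - [0.5,0,0,61.5,0]
    - [0.2,0,0,61.5,0]
    - [0.2,0,0,61.5,0]
    - [0.2,0,0,61.5,0]
    - [0.2,0,0,61.5,0]
    - [0.2,0,0,61.5,0]
    - [0.2,0,0,20,0]
    - [0.2,0,0,-20,0]
    - [0.2,0,0,-20,0]
    - [0.2,0,0,-20,0]

```text
clock: 26.7
eef_pos: [577.5, -97.5, 79.4]
eef_rot: [3.142, -0.001, 3.059]
wrist_force: [-1.0, 0.2, -1.5]
finger_gap: 34.1
finger_force: 20.0
```

```bash
python3 plan.py 521,163,14.5,97.1
```

```text
521,163,14.5,97.1 [ 77.7 255.   64.9  78.2]
```

Request:
arm_command:
  steps:
    - [0.2,12,36,-5,10]
    - [0.2,24,72,-5,20]
    - [0.2,36,110,-5,30]
    - [0.2,48,150,-5,40]
    - [0.2,60,190,-5,50]
    - [0.2,70,225,-5,60]
    - [0.2,77.5,255,-5,70]
    - [0.2,77.5,255,-5,78]
    - [0.2,77.5,255,0,78]
    - [0.2,77.5,255,0,78]
    - [0.2,77.5,255,40,78]
    - [0.2,77.5,255,58,78]
    - [0.2,77.5,255,65,78]
    - [0.2,77.5,255,65,78]

```text
clock: 28.45
eef_pos: [521.8, 162.9, 15.3]
eef_rot: [3.141, -0.0, 1.698]
wrist_force: [0.2, 0.0, 0.3]
finger_gap: 33.5
finger_force: 20.0
```

```bash
python3 plan.py 521,163,13.5,97.1 433,-90.5,60,189.6
```

```text
521,163,13.5,97.1 [ 0.2 -0.8  1.8  0.2]
433,-90.5,60,189.6 [-240.  -120.3  -44.7   87.7]
```

Request:
arm_command:
  steps:
    - [0.2,0,0,1.5,0]
    - [0.5,0,0,1.5,0]
    - [0.5,0,0,1.5,0]
    - [0.5,0,0,1.5,0]
    - [0.5,0,0,-30,0]
    - [0.5,0,0,-65,0]
    - [0.5,-40,-20,-65,-10]
    - [0.5,-80,-40,-65,-20]
    - [0.5,-120,-60,-65,-30]
    - [0.5,-160,-80,-65,-40]
    - [0.5,-200,-100,-65,-50]
    - [0.5,-240,-120,-65,-60]
    - [0.5,-240,-120,-65,-70]
    - [0.5,-240,-120,-65,-80]
    - [0.5,-240,-120,-45,-90]
    - [0.5,-240,-120,-45,-92.5]
    - [0.5,-240,-120,-45,-92.5]
    - [0.5,-240,-120,-45,-92.5]

```text
clock: 30.7
eef_pos: [433.1, -90.4, 60.2]
eef_rot: [-3.141, 0.0, -2.972]
wrist_force: [0.1, 0.6, 0.4]
finger_gap: 47.3
finger_force: 0.0
```

```bash
python3 chk.py 28 433,-90.5 ; python3 plan.py 433,-90.5,-1,189.6
```

```text
433,-90.5 [[277. 227.]] [(432.6, -90.5, 9.8, 42.4, 30.9)]
433,-90.5,-1,189.6 [ 0.1 -0.1 61.2  0.1]
```

Request:
arm_command:
  steps:
    - [0.5,0,0,40,0]
    - [0.5,0,0,61,0]
    - [0.5,0,0,61,0]
    - [0.2,0,0,61,0]
    - [0.2,0,0,61,0]
    - [0.2,0,0,61,0]
    - [0.2,0,0,61,0]
    - [0.2,0,0,61,0]
    - [0.2,0,0,20,0]
    - [0.2,0,0,-20,0]
    - [0.2,0,0,-20,0]
    - [0.2,0,0,-20,0]

```text
clock: 32.25
eef_pos: [432.7, -90.3, 79.6]
eef_rot: [3.142, -0.0, -2.971]
wrist_force: [-0.6, 0.7, 0.2]
finger_gap: 33.7
finger_force: 20.0
```

```bash
python3 plan.py 459.5,155.3,14.5,97.1
```

```text
459.5,155.3,14.5,97.1 [-68.2 237.5  65.1 -87.3]
```

Request:
arm_command:
  steps:
    - [0.2,-10,36,-5,10]
    - [0.2,-20,72,-5,20]
    - [0.2,-30,108,-5,30]
    - [0.2,-40,144,-5,40]
    - [0.2,-50,180,-5,50]
    - [0.2,-60,210,-5,60]
    - [0.2,-68,237.5,-5,70]
    - [0.2,-68,237.5,-5,80]
    - [0.2,-68,237.5,0,90]
    - [0.2,-68,237.5,0,92.7]
    - [0.2,-68,237.5,0,92.7]
    - [0.2,-68,237.5,40,92.7]
    - [0.2,-68,237.5,58,92.7]
    - [0.2,-68,237.5,65,92.7]
    - [0.2,-68,237.5,65,92.7]

```text
clock: 34.12
eef_pos: [459.5, 155.2, 14.8]
eef_rot: [-3.141, 0.0, 1.695]
wrist_force: [-0.2, -0.1, -1.0]
finger_gap: 33.7
finger_force: 20.0
```

```bash
python3 plan.py 459.5,155.3,13.5,97.1 510,100,250,97.1
```

```text
459.5,155.3,13.5,97.1 [0.1 0.  1.3 0. ]
510,100,250,97.1 [ -61.    43.3 -235.2    0. ]
```

Request:
arm_command:
  steps:
    - [0.2,0,0,1.3,0]
    - [0.5,0,0,1.3,0]
    - [0.5,0,0,1.3,0]
    - [0.5,0,0,1.3,0]
    - [0.5,0,0,-30,0]
    - [0.5,0,0,-65,0]
    - [0.5,-30,20,-120,0]
    - [0.5,-60,43,-180,0]
    - [0.5,-60,43,-235,0]
    - [0.5,-60,43,-235,0]
    - [0.5,-60,43,-235,0]
    - [0.5,-60,43,-235,0]

```text
clock: 35.62
eef_pos: [509.0, 101.1, 248.4]
eef_rot: [-3.139, 0.0, 1.695]
wrist_force: [0.8, 0.6, 0.3]
finger_gap: 47.3
finger_force: 0.0
```

```bash
cat > bed.py <<'E'
from h import *
C=np.array([517,194.7]);th=np.radians(97.1);v=np.array([np.cos(th),np.sin(th)]);u=np.array([v[1],-v[0]])
E
python3 - <<'E'
from bed import *
c=imaging.camera('wrist');save(c['img'],'w8.png',1.4);np.savez('w8.npz',**{k:c[k] for k in('img','mtx','D','view')})
for q in[(474.2,214.5),(553.6,224.5),(459.5,155.3),(521,163),(582.5,170.7)]:
    t=tops(c,w2px(c,[(*q,42)]),42)[0];d=np.array(t[:2])-C;print(q,t,'a,b',(d@v).round(1),(d@u).round(1))
E
python3 plan.py 505,400,335,97.1
```

```text
(474.2, 214.5) (474.4, 212.8, -83.0, 39.8, 30.4) a,b 23.2 -40.0
(553.6, 224.5) (553.1, 225.6, -80.3, 40.6, 30.5) a,b 26.2 39.6
(459.5, 155.3) (459.9, 156.3, -83.1, 39.9, 30.3) a,b -31.0 -61.4
(521, 163) (522.4, 164.0, -82.7, 39.9, 30.2) a,b -31.1 1.6
(582.5, 170.7) (583.8, 171.4, -82.6, 38.8, 31.1) a,b -31.4 63.4
505,400,335,97.1 [297.   33.  -86.5   0. ]
```

View pics/w8.png

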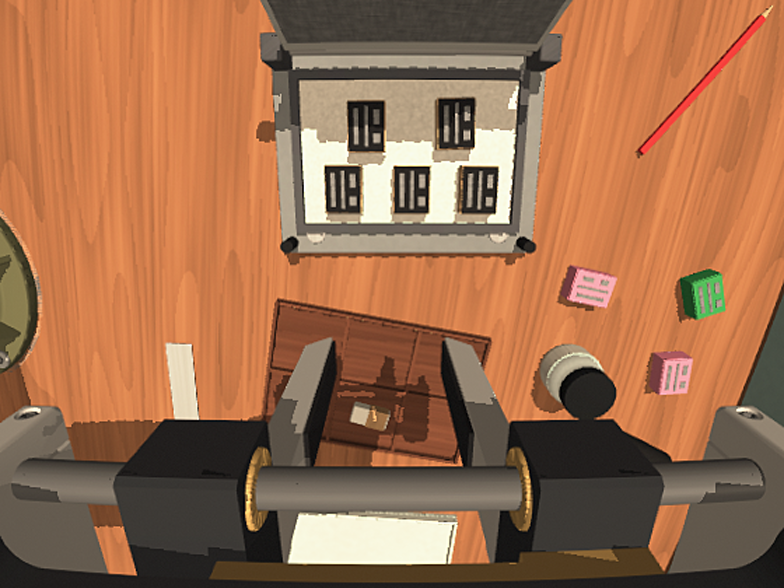

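All five blocks lie flat in the bed, at (366,126), (457,124), (342,189), (411,190) and (478,189). Only the eraser remains in the sorter, at (372,414). Next I'll look at the handle.

Request:
arm_command:
  steps:
    - [0.5,0,0,-60,0]
    - [0.5,0,0,-100,0]
    - [0.5,0,0,-100,0]
    - [0.5,60,7,-100,0]
    - [0.5,120,14,-100,0]
    - [0.5,180,21,-100,0]
    - [0.5,240,28,-100,0]
    - [0.5,297,33,-100,0]
    - [0.5,297,33,-100,0]
    - [0.5,297,33,-100,0]
    - [0.5,297,33,-100,0]

```text
clock: 37.05
eef_pos: [506.0, 398.7, 349.9]
eef_rot: [-3.142, 0.0, 1.693]
wrist_force: [-0.3, -0.5, 0.1]
finger_gap: 46.9
finger_force: 0.0
```

```bash
python3 - <<'E'
from bed import *
print(monitor.read_state()['eef_pos'])
c=imaging.camera('wrist');np.savez('w9.npz',**{k:c[k] for k in('img','mtx','D','view')})
for d in trace(c,'handle'): print(d['p'],d['rect'])
H=C+85*v
im=c['img'].copy()
for t,col in((1.9,(255,0,0)),(1.75,(0,255,0)),(1.6,(0,0,255))):
    q=H-205*np.cos(t)*v;z=50+205*np.sin(t)
    for b in(-55,0,55):
        k=w2px(c,[(*(q+b*u),z)])[0];print(t,b,(q+b*u).round(),round(z),k.round());
        cv2.circle(im,(int(k[0]),int(k[1])),2,col,-1)
save(im,'w9.png',1.4)
E
```

```text
[505.99606352 398.69128772 349.90029847]
0.78 [266.7, 256.8, 205.0, 43.5]
1.9 -55 [444. 338.] 244 [212. 250.]
1.9 0 [498. 345.] 244 [263. 250.]
1.9 55 [553. 352.] 244 [315. 250.]
1.75 -55 [447. 309.] 252 [212. 279.]
1.75 0 [502. 315.] 252 [263. 279.]
1.75 55 [557. 322.] 252 [315. 279.]
1.6 -55 [451. 278.] 255 [213. 305.]
1.6 0 [506. 285.] 255 [264. 305.]
1.6 55 [560. 292.] 255 [314. 305.]
```

View pics/w9.png

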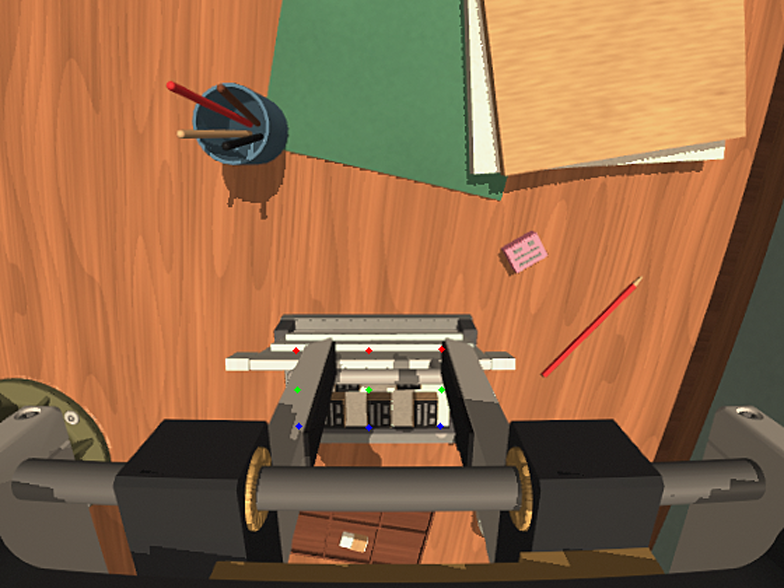

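The fingers straddle a view of the cover: the bar shows at about (390,377), row ≈ 269 unscaled, which is between the 1.9 (red) and 1.75 (green) marks. That gives a cover angle of about 1.80 and a handle at about (501,325,250). The blocks are visible behind it.

```bash
python3 - <<'E'
from bed import *
c=dict(np.load('w9.npz'));H=C+85*v
for t in(1.77,1.8,1.83):
    q=H-205*np.cos(t)*v; e=H-165*np.cos(t)*v
    print(t,q.round(1),round(50+205*np.sin(t),1),w2px(c,[(*q,50+205*np.sin(t)),(*(e+104*u),50+165*np.sin(t)),(*(e-104*u),50+165*np.sin(t))]).round(0).tolist())
# bar rows along column near centre
im=c['img'];print([(r,im[r,262].tolist()) for r in range(250,285,2)]); 
E
python3 plan.py 500.7,325.3,275,187.1 500.7,325.3,216,187.1
```

```text
1.77 [501.5 319.3] 250.9 [[263.0, 275.0], [352.0, 265.0], [178.0, 265.0]]
1.8 [500.7 325.3] 249.6 [[263.0, 269.0], [352.0, 261.0], [178.0, 261.0]]
1.83 [500.  331.2] 248.2 [[263.0, 264.0], [352.0, 256.0], [178.0, 256.0]]
[(250, [205, 203, 172]), (252, [105, 95, 81]), (254, [109, 99, 86]), (256, [117, 106, 90]), (258, [250, 250, 231]), (260, [245, 246, 226]), (262, [230, 229, 193]), (264, [120, 107, 94]), (266, [184, 165, 143]), (268, [227, 209, 182]), (270, [226, 208, 181]), (272, [207, 187, 161]), (274, [152, 136, 116]), (276, [171, 146, 117]), (278, [255, 255, 239]), (280, [119, 112, 85]), (282, [67, 45, 26]), (284, [52, 37, 20])]
500.7,325.3,275,187.1 [-72.3 -14.3  75.3  89.9]
500.7,325.3,216,187.1 [-72.3 -14.3 134.3  89.9]
```

Request:
arm_command:
  steps:
    - [0.5,-20,-4,0,-10]
    - [0.5,-40,-8,0,-20]
    - [0.5,-60,-12,0,-30]
    - [0.5,-72,-14,0,-40]
    - [0.5,-72,-14,0,-50]
    - [0.5,-72,-14,0,-60]
    - [0.5,-72,-14,0,-70]
    - [0.5,-72,-14,40,-80]
    - [0.5,-72,-14,75,-90]
    - [0.5,-72,-14,75,-90]
    - [0.5,-72,-14,75,-90]
    - [0.5,-72,-14,75,-90]

```text
clock: 38.65
eef_pos: [501.1, 326.8, 276.7]
eef_rot: [3.141, 0.002, -3.02]
wrist_force: [-0.8, 0.4, -0.1]
finger_gap: 46.9
finger_force: 0.0
```

```bash
python3 plan.py 500.7,325.3,275,187.1 500.7,325.3,216,187.1; python3 - <<'E'
from bed import *
c=imaging.camera('wrist')
p=[(500.7,325.3,249.6)]
print(w2px(c,p), w2px(c,[(*(np.array([500.7,325.3])+b*u),249.6) for b in(-55,55)]).round())
im=c['img'];r=int(w2px(c,p)[0,1])
print(im[r-8,230:320:2].max(1).tolist())
for d in trace(c,'handle')[:2]: print(d['p'],d['rect'])
save(im,'w10.png')
E
```

```text
500.7,325.3,275,187.1 [ 0.6 -1.4  1.7 -0.1]
500.7,325.3,216,187.1 [ 0.6 -1.4 60.7 -0.1]
[[275.19425813 228.16637764]] [[275. 156.]
 [275. 291.]]
[192, 199, 51, 65, 59, 117, 74, 72, 73, 73, 75, 72, 73, 82, 122, 134, 171, 193, 242, 255, 110, 130, 135, 138, 131, 122, 103, 151, 223, 222, 222, 220, 218, 219, 215, 209, 206, 201, 202, 203, 203, 205, 206, 209, 212]
0.57 [261.1, 195.9, 50.9, 270.0]
```

Request:
arm_command:
  steps:
    - [0.5,0,-1,20,0]
    - [0.5,0,-1,35,0]
    - [0.5,0,-1,45,0]
    - [0.5,0,-1,55,0]
    - [0.5,0,-1,60.5,0]
    - [0.5,0,-1,60.5,0]
    - [0.5,0,-1,60.5,0]

```text
clock: 39.62
eef_pos: [501.0, 325.7, 214.9]
eef_rot: [3.141, 0.001, -3.018]
wrist_force: [0.5, 0.4, -0.5]
finger_gap: 46.9
finger_force: 0.0
```

```bash
python3 - <<'E'
from bed import *
c=imaging.camera('wrist');d=imaging.camera('scene')
k=w2px(d,[(500.7,325.3,250)])[0].astype(int);print(k)
a=cv2.resize(c['img'][60:340,140:420],(480,480))
y0,x0=max(k[1]-45,0),k[0]-40
b=cv2.resize(d['img'][y0:y0+80,x0:x0+50],(300,480),interpolation=cv2.INTER_CUBIC)
save(np.hstack([a,b]),'w11.png'); s=monitor.read_state(); print(s['eef_pos'],s['wrist_force'])
E
```

```text
[315 104]
[500.94462252 325.71869733 214.84814565] [ 0.25381474 -0.1415161  -0.98179114]
```

View pics/w11.png

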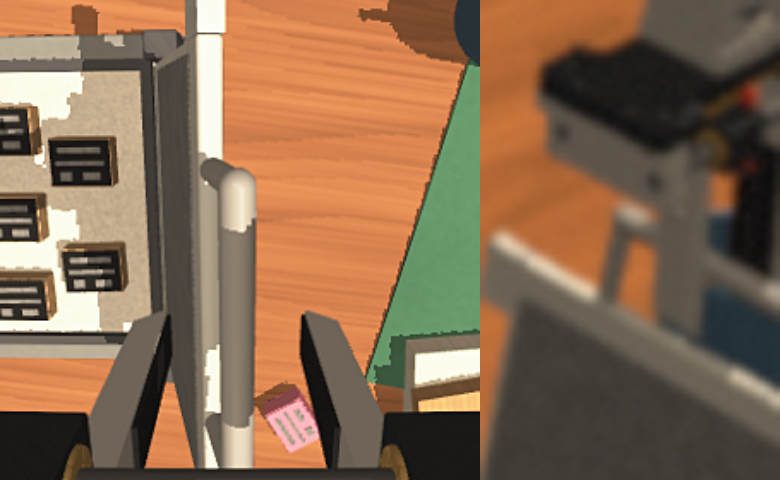

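The bar runs between the two fingers, centred at (237,320) in the left crop, and the cover's edge is well clear. I'll close on it.

Request:
arm_command:
  steps:
    - [0,0,0,0,0]
    - [0,0,0,0,0]
    - [0,0,0,0,0]
    - [0,0,0,0,0]
    - [0,0,0,0,0]
    - [0,0,0,0,0]
    - [0,0,0,0,0]
    - [0,0,0,0,0]
  force: 20

```text
clock: 40.72
eef_pos: [500.8, 325.7, 214.5]
eef_rot: [3.141, 0.0, -3.018]
wrist_force: [-0.5, 1.0, 1.2]
finger_gap: 11.3
finger_force: 20.0
```

```bash
python3 - <<'E'
from bed import *
s=monitor.read_state();print(s['eef_pos'],s['eef_rot'][2],s['wrist_force'])
# steps in tool frame along the arc: start angle 1.80 -> 0
t0=1.80;w=s['eef_rot'][2]
ty=np.array([np.sin(w),-np.cos(w)]);tx=np.array([np.cos(w),np.sin(w)])
for t in np.arange(1.7,-0.01,-0.1):
    d=(-205*np.cos(t)+205*np.cos(t0))*v; print(round(t,2),(d@tx).round(1),(d@ty).round(1),round(-205*(np.sin(t)-np.sin(t0)),1))
E
```

```text
[500.81293746 325.70090049 214.49669708] -3.0176869117790757 [-0.54863679  0.96086095  1.21664093]
1.7 -0.0 -20.2 -3.7
1.6 -0.0 -40.6 -5.3
1.5 -0.0 -61.1 -4.8
1.4 -0.0 -81.4 -2.4
1.3 -0.0 -101.4 2.1
1.2 -0.0 -120.9 8.6
1.1 -0.0 -139.6 16.9
1.0 -0.0 -157.3 27.1
0.9 -0.0 -174.0 39.1
0.8 -0.0 -189.4 52.6
0.7 -0.0 -203.4 67.6
0.6 -0.0 -215.8 83.9
0.5 -0.0 -226.5 101.4
0.4 -0.0 -235.4 119.8
0.3 -0.0 -242.4 139.1
0.2 -0.0 -247.5 158.9
0.1 -0.0 -250.6 179.2
-0.0 -0.0 -251.6 199.6
```

Request:
arm_command:
  steps:
    - [0,0,-10,-2,0]
    - [0,0,-20,-3.7,0]
    - [0,0,-30.5,-4.7,0]
    - [0,0,-40.6,-5.3,0]
    - [0,0,-51,-5.2,0]
    - [0,0,-61,-4.8,0]
    - [0,0,-71.3,-3.8,0]
    - [0,0,-81.4,-2.4,0]
    - [0,0,-91.5,-0.3,0]
    - [0,0,-101.4,2.1,0]
    - [0,0,-101.4,2.1,0]

```text
clock: 42.1
eef_pos: [513.4, 223.8, 212.0]
eef_rot: [-3.14, -0.001, -3.019]
wrist_force: [-0.8, -3.1, 1.3]
finger_gap: 11.7
finger_force: 20.0
```

Request:
arm_command:
  steps:
    - [0,0,-10,3,0]
    - [0,0,-19.5,6.5,0]
    - [0,0,-29,10.5,0]
    - [0,0,-38.2,14.8,0]
    - [0,0,-47.2,19.7,0]
    - [0,0,-55.9,25,0]
    - [0,0,-64.4,30.8,0]
    - [0,0,-72.6,37,0]
    - [0,0,-80.5,43.6,0]
    - [0,0,-88,50.5,0]
    - [0,0,-95.2,57.8,0]
    - [0,0,-102,65.5,0]
    - [0,0,-108.4,73.5,0]
    - [0,0,-114.4,81.8,0]
    - [0,0,-119.9,90.4,0]
    - [0,0,-125.1,99.3,0]
    - [0,0,-129.8,108.4,0]
    - [0,0,-134,117.7,0]
    - [0,0,-134,117.7,0]

```text
clock: 44.48
eef_pos: [529.8, 91.6, 93.7]
eef_rot: [-3.141, -0.001, -3.018]
wrist_force: [1.6, 0.2, -4.1]
finger_gap: 11.5
finger_force: 20.0
```

```bash
cat > ang.py <<'E'
from bed import *
H=C+85*v;s=monitor.read_state();p=s['eef_pos'];h=-(p[:2]-H)@v
print('a',h.round(1),'z',(p[2]+35).round(1),'theta',np.arctan2(p[2]+35-50,h).round(3),'r',np.hypot(h,p[2]-15).round(1),'b',((p[:2]-H)@u).round(1),s['wrist_force'].round(1),s['finger_gap'].round(1))
E
python3 ang.py
```

```text
Traceback (most recent call last):
  File "ang.py", line 3, in <module>
    print('a',h.round(1),'z',(p[2]+35).round(1),'theta',np.arctan2(p[2]+35-50,h).round(3),'r',np.hypot(h,p[2]-15).round(1),'b',((p[:2]-H)@u).round(1),s['wrist_force'].round(1),s['finger_gap'].round(1))
                                                                                                                                                                                ^^^^^^^^^^^^^^^^^^^^^
AttributeError: 'float' object has no attribute 'round'
```

Request:
arm_command:
  steps:
    - [0,0,-2,5,0]
    - [0,0,-4,10,0]
    - [0,0,-5.7,15,0]
    - [0,0,-7.2,20,0]
    - [0,0,-8.7,25,0]
    - [0,0,-10,30,0]
    - [0,0,-11,35,0]
    - [0,0,-12.3,40,0]
    - [0,0,-13.2,45,0]
    - [0,0,-14,50,0]
    - [0,0,-14.7,55,0]
    - [0,0,-15.2,59,0]
    - [0,0,-15.5,63,0]
    - [0,0,-15.8,67,0]
    - [0,0,-15.8,67,0]

```text
clock: 46.35
eef_pos: [531.8, 76.6, 27.0]
eef_rot: [3.141, -0.0, -3.018]
wrist_force: [0.1, 5.6, -3.7]
finger_gap: 11.1
finger_force: 20.0
```

```bash
sed -i "s/s\['finger_gap'\].round(1)/s['finger_gap']/;s/s\['wrist_force'\].round(1)/np.round(s['wrist_force'],1)/" ang.py; python3 ang.py
```

```text
a 204.0 z 62.0 theta 0.059 r 204.4 b 0.1 [ 0.1  5.6 -3.7] 11.065947370102464
```

Request:
arm_command:
  steps:
    - [0,0,-0.2,2,0]
    - [0,0,-0.3,4,0]
    - [0,0,-0.3,6,0]
    - [0,0,-0.4,8,0]
    - [0,0,-0.4,9,0]
    - [0,0,-0.4,9,0]

```text
clock: 47.1
eef_pos: [531.8, 76.4, 18.3]
eef_rot: [3.141, 0.0, -3.018]
wrist_force: [-1.3, 6.8, -0.6]
finger_gap: 11.3
finger_force: 20.0
```

```bash
python3 ang.py
```

```text
a 204.2 z 53.3 theta 0.016 r 204.3 b 0.1 [-1.3  6.8 -0.6] 11.306009228355423
```

Request:
arm_command:
  steps:
    - [0,0,0.5,1,0]
    - [0,0,0.5,2,0]
    - [0,0,0.5,2,0]

```text
clock: 47.48
eef_pos: [532.0, 76.4, 17.3]
eef_rot: [-3.141, 0.0, -3.018]
wrist_force: [-5.5, 2.3, 12.3]
finger_gap: 11.1
finger_force: 20.0
```

Request:
arm_command:
  steps:
    - [0,0,0,1,0]
    - [0,0,0,2,0]
    - [0,0,0,2,0]

```text
clock: 47.85
eef_pos: [532.8, 76.5, 16.6]
eef_rot: [-3.141, 0.003, -3.018]
wrist_force: [-8.7, 2.4, 23.8]
finger_gap: 11.0
finger_force: 20.0
```

Resistance grows from 12 to 24 N while the handle stays at its lowest height, so the cover is on its stops. Now I'll lift it back along the arc.

Request:
arm_command:
  steps:
    - [0,0,0,-1.5,0]
    - [0,0,0,-3,0]
    - [0,0,0.2,-13,0]
    - [0,0,1,-23.5,0]
    - [0,0,2.3,-34,0]
    - [0,0,4.1,-43.7,0]
    - [0,0,6.4,-54,0]
    - [0,0,9.2,-63.6,0]
    - [0,0,12.5,-73.3,0]
    - [0,0,16.2,-82.8,0]
    - [0,0,20.4,-92.2,0]
    - [0,0,25.1,-101.3,0]
    - [0,0,30.2,-110.1,0]
    - [0,0,35.8,-118.8,0]
    - [0,0,41.8,-127.1,0]
    - [0,0,48.2,-135.1,0]
    - [0,0,55,-142.8,0]
    - [0,0,62.2,-150.1,0]
    - [0,0,62.2,-150.1,0]
  force: 25

```text
clock: 50.22
eef_pos: [525.3, 136.3, 166.3]
eef_rot: [-3.138, 0.003, -3.018]
wrist_force: [-0.5, -12.8, 13.2]
finger_gap: 11.1
finger_force: 25.0
```

```bash
python3 ang.py
```

```text
a 143.9 z 201.3 theta 0.81 r 208.8 b 1.0 [ -0.5 -12.8  13.2] 11.132252581847839
```

Request:
arm_command:
  steps:
    - [0,0,6,-8.5,0]
    - [0,0,14,-15.3,0]
    - [0,0,22.2,-21.5,0]
    - [0,0,31,-27.2,0]
    - [0,0,40,-32.7,0]
    - [0,0,49,-37.5,0]
    - [0,0,58.3,-42,0]
    - [0,0,68,-46,0]
    - [0,0,77.5,-49.5,0]
    - [0,0,87.5,-52.4,0]
    - [0,0,97.5,-55,0]
    - [0,0,108,-56.9,0]
    - [0,0,108,-56.9,0]

```text
clock: 51.85
eef_pos: [511.7, 245.4, 222.4]
eef_rot: [-3.141, 0.003, -3.018]
wrist_force: [1.6, 0.4, 7.1]
finger_gap: 10.8
finger_force: 25.0
```

```bash
python3 ang.py
```

```text
a 34.1 z 257.4 theta 1.408 r 210.2 b 1.0 [1.6 0.4 7.1] 10.849490095116568
```

Request:
arm_command:
  steps:
    - [0,0,10,-2,0]
    - [0,0,20.3,-3.5,0]
    - [0,0,30.5,-4.2,0]
    - [0,0,40.8,-4.2,0]
    - [0,0,51,-3.6,0]
    - [0,0,61.2,-2.6,0]
    - [0,0,71.3,-0.8,0]
    - [0,0,81.4,1.4,0]
    - [0,0,89,3.3,0]
    - [0,0,89,3.3,0]
    - [0,0,89,3.3,0]

```text
clock: 53.22
eef_pos: [499.9, 334.4, 217.9]
eef_rot: [3.141, 0.0, -3.017]
wrist_force: [4.8, 2.6, -0.9]
finger_gap: 10.7
finger_force: 25.0
```

```bash
python3 ang.py
```

```text
a -55.7 z 252.9 theta 1.839 r 210.4 b 0.3 [ 4.8  2.6 -0.9] 10.739126231639158
```

Request:
arm_command:
  steps:
    - [0.5,0,0,0,0]
    - [0.5,0,0,0,0]
    - [0.5,0,0,0,0]
    - [0.5,0,0,0,0]
    - [0.5,0,0,0,0]
    - [0.5,0,0,-30,0]
    - [0.5,0,0,-80,0]
    - [0.5,0,0,-110,0]
    - [0.5,0,0,-110,0]
  force: 20

```text
clock: 54.35
eef_pos: [500.2, 333.9, 330.5]
eef_rot: [3.14, 0.004, -3.018]
wrist_force: [-0.1, 0.5, 0.3]
finger_gap: 46.9
finger_force: 0.0
```

```bash
python3 plan.py 510,100,330,97.1 510,100,250,97.1
```

```text
510,100,330,97.1 [  19.2 -233.3    0.5   90. ]
510,100,250,97.1 [  19.2 -233.3   80.5   90. ]
```

Request:
arm_command:
  steps:
    - [0.5,4,-40,0,10]
    - [0.5,8,-80,0,20]
    - [0.5,12,-120,0,30]
    - [0.5,16,-160,0,40]
    - [0.5,19,-200,0,50]
    - [0.5,19,-233,0,60]
    - [0.5,19,-233,30,70]
    - [0.5,19,-233,60,80]
    - [0.5,19,-233,80,90]
    - [0.5,19,-233,80,90]
    - [0.5,19,-233,80,90]
    - [0.5,19,-233,80,90]

```text
clock: 55.85
eef_pos: [510.0, 100.2, 249.0]
eef_rot: [3.141, 0.0, 1.697]
wrist_force: [0.5, 0.1, 0.1]
finger_gap: 47.1
finger_force: 0.0
```

```bash
python3 - <<'E'
from bed import *
c=imaging.camera('wrist');save(c['img'],'w12.png',1.4)
for q in[(474.2,214.5),(553.6,224.5),(459.5,155.3),(521,163),(582.5,170.7)]:
    t=tops(c,w2px(c,[(*q,42)]),42)[0];d=np.array(t[:2])-C;print(q,t,'a,b',(d@v).round(1),(d@u).round(1))
# cover angle from top camera
t=imaging.camera('top')
for d in trace(t,'handle')[:2]: print(d['p'],d['rect'])
H=C+85*v
for th in(1.75,1.85):
    q=H-205*np.cos(th)*v;print(th,w2px(t,[(*(q+b*u),50+205*np.sin(th)) for b in(-55,55)]).round().tolist())
for d in find_in(c,'block1_mid'): print(d['p'],np.round(d['rect']),px2w(c,d['rect'][:2],30).round())
E
```

```text
(474.2, 214.5) (474.9, 212.9, -83.0, 39.9, 29.8) a,b 23.3 -39.5
(553.6, 224.5) (553.5, 225.6, -79.2, 41.2, 30.1) a,b 26.2 40.0
(459.5, 155.3) (460.0, 156.3, -83.0, 39.9, 30.4) a,b -31.1 -61.3
(521, 163) (522.2, 164.2, -82.6, 39.9, 29.4) a,b -30.9 1.4
(582.5, 170.7) (583.8, 171.7, -82.5, 38.8, 31.4) a,b -31.1 63.4
0.75 [196.2, 230.4, 49.0, 101.5]
1.75 [[188.0, 249.0], [183.0, 204.0]]
1.85 [[180.0, 250.0], [175.0, 205.0]]
0.86 [420. 204.  39.  29.] [[715.  93.  30.]]
0.74 [500. 211.  33.  38.] [[838.  98.  30.]]
0.7 [476. 266.  34.  27.] [[828.   8.  30.]]
0.59 [339. 135.  28.  42.] [[583. 171.  30.]]
```

```bash
python3 plan.py 459.8,155.9,70,97.1 459.8,155.9,13,97.1
```

```text
459.8,155.9,70,97.1 [ 61.5 -42.7 178.7   0. ]
459.8,155.9,13,97.1 [ 61.5 -42.7 235.7   0. ]
```

Request:
arm_command:
  steps:
    - [0.5,30,-20,50,0]
    - [0.5,61,-42,100,0]
    - [0.5,61,-42,150,0]
    - [0.5,61,-42,190,0]
    - [0.5,61,-42.5,215,0]
    - [0.5,61,-42.5,235,0]
    - [0.5,61,-42.5,235,0]
    - [0.2,61,-42.5,235,0]
    - [0.2,61,-42.5,235,0]
    - [0.2,61,-42.5,235,0]
    - [0.2,61,-42.5,235,0]
    - [0.2,61,-42.5,235,0]
    - [0.2,61,-42.5,200,0]
    - [0.2,61,-42.5,160,0]
    - [0.2,61,-42.5,160,0]
    - [0.2,61,-42.5,160,0]

```text
clock: 58.05
eef_pos: [459.7, 155.3, 87.9]
eef_rot: [-3.141, 0.0, 1.695]
wrist_force: [-0.5, 1.1, -0.7]
finger_gap: 33.9
finger_force: 20.0
```

```bash
python3 plan.py 467,-343,80,91.5 467,-343,0.5,91.5
```

```text
467,-343,80,91.5 [-495.4  -54.4    7.9    5.6]
467,-343,0.5,91.5 [-495.4  -54.4   87.4    5.6]
```

Request:
arm_command:
  steps:
    - [0.2,-50,-5,0,1]
    - [0.2,-100,-11,0,2]
    - [0.2,-150,-16,0,3]
    - [0.2,-200,-22,0,4]
    - [0.2,-250,-27,0,5.6]
    - [0.2,-300,-33,0,5.6]
    - [0.2,-350,-38,0,5.6]
    - [0.2,-400,-44,0,5.6]
    - [0.2,-450,-49,0,5.6]
    - [0.2,-495,-54.5,0,5.6]
    - [0.2,-495,-54.5,0,5.6]
    - [0.2,-495,-54.5,0,5.6]
    - [0.2,-495,-54.5,40,5.6]
    - [0.2,-495,-54.5,65,5.6]
    - [0.2,-495,-54.5,80,5.6]
    - [0.2,-495,-54.5,86,5.6]
    - [0.2,-495,-54.5,86,5.6]

```text
clock: 60.18
eef_pos: [467.4, -342.4, 2.7]
eef_rot: [3.141, 0.0, 1.597]
wrist_force: [-0.6, -0.3, -0.4]
finger_gap: 33.9
finger_force: 20.0
```

```bash
python3 - <<'E'
from bed import *
c=imaging.camera('wrist');save(c['img'],'w13.png')
# tray outline: white bright region
im=c['img'].astype(int);m=((im.min(2)>195)&(im.max(2)-im.min(2)<45)).astype(np.uint8)
n,l,st,ct=cv2.connectedComponentsWithStats(m)
for k in np.argsort(-st[1:,4])[:4]+1:
    q=np.argwhere(l==k)[:,::-1];h=cv2.convexHull(q.astype(np.int32));a=cv2.approxPolyDP(h,6,True).reshape(-1,2)
    print(st[k].tolist(),px2w(c,a,6)[:,:2].round().tolist())
E
python3 plan.py 521.6,163.6,80,97.1 521.6,163.6,13,97.1
```

```text
521.6,163.6,80,97.1 [504.7  67.4 -76.9  -5.6]
521.6,163.6,13,97.1 [504.7  67.4  -9.9  -5.6]
```

Request:
arm_command:
  steps:
    - [0.2,0,0,2,0]
    - [0.2,0,0,3,0]
    - [0.2,0,0,3,0]
    - [0.5,0,0,3,0]
    - [0.5,0,0,3,0]
    - [0.5,0,0,3,0]
    - [0.5,0,0,-35,0]
    - [0.5,0,0,-85,0]
    - [0.5,60,8,-85,-1]
    - [0.5,120,16,-85,-2]
    - [0.5,180,24,-85,-3]
    - [0.5,240,32,-85,-4]
    - [0.5,300,40,-85,-5]
    - [0.5,360,48,-85,-5.6]
    - [0.5,420,56,-85,-5.6]
    - [0.5,470,63,-85,-5.6]
    - [0.5,505,67.5,-80,-5.6]
    - [0.5,505,67.5,-65,-5.6]
    - [0.5,505,67.5,-65,-5.6]
    - [0.5,505,67.5,-65,-5.6]

```text
clock: 62.72
eef_pos: [521.5, 163.1, 67.5]
eef_rot: [-3.142, 0.0, 1.693]
wrist_force: [0.5, -0.4, 1.0]
finger_gap: 47.3
finger_force: 0.0
```

```bash
python3 chk.py 42 521.6,163.6; python3 plan.py 521.6,163.6,13,97.1;python3 - <<'E'
from bed import *
t=imaging.camera('top')
# tray mask in top camera
im=t['img'].astype(int)[170:280,370:470];m=((im.min(2)>170)&(im.max(2)-im.min(2)<60)).astype(np.uint8)
n,l,st,ct=cv2.connectedComponentsWithStats(m)
k=1+np.argmax(st[1:,4]);q=np.argwhere(l==k)[:,::-1]+[370,170]
w=px2w(t,q,10)[:,:2].astype(np.float32);print(cv2.minAreaRect(w))
for d in find_in(t,'block1_mid'): print(round(d['p'],2),px2w(t,d['rect'][:2],28).round().tolist())
E
```

```text
521.6,163.6 [[277. 229.]] [(522.1, 163.9, -83.0, 41.4, 30.8)]
521.6,163.6,13,97.1 [ 0.5 -0.  54.7 -0.1]
((531.4746704101562, -315.70501708984375), (219.11026000976562, 159.2091522216797), 2.401582717895508)
0.73 [[508.0, -87.0, 28.0]]
0.69 [[835.0, 3.0, 28.0]]
0.65 [[720.0, 94.0, 28.0]]
```

Request:
arm_command:
  steps:
    - [0.5,0,0,35,0]
    - [0.5,0,0,54.5,0]
    - [0.5,0,0,54.5,0]
    - [0.2,0,0,54.5,0]
    - [0.2,0,0,54.5,0]
    - [0.2,0,0,54.5,0]
    - [0.2,0,0,54.5,0]
    - [0.2,0,0,54.5,0]
    - [0.2,0,0,20,0]
    - [0.2,0,0,-20,0]
    - [0.2,0,0,-20,0]
    - [0.2,0,0,-20,0]

```text
clock: 64.38
eef_pos: [521.1, 164.0, 86.8]
eef_rot: [-3.141, 0.0, 1.695]
wrist_force: [-0.1, -1.1, -1.4]
finger_gap: 33.5
finger_force: 20.0
```

```bash
python3 plan.py 530,-343,80,92 530,-343,0,92
```

```text
530,-343,80,92 [-504.2  -53.8    6.8    5.1]
530,-343,0,92 [-504.2  -53.8   86.8    5.1]
```

Request:
arm_command:
  steps:
    - [0.2,-50,-5,0,1]
    - [0.2,-100,-11,0,2]
    - [0.2,-150,-16,0,3]
    - [0.2,-200,-22,0,4]
    - [0.2,-250,-27,0,5]
    - [0.2,-300,-33,0,5]
    - [0.2,-350,-38,0,5]
    - [0.2,-400,-44,0,5]
    - [0.2,-450,-49,0,5]
    - [0.2,-504,-54,0,5]
    - [0.2,-504,-54,0,5]
    - [0.2,-504,-54,0,5]
    - [0.2,-504,-54,40,5]
    - [0.2,-504,-54,65,5]
    - [0.2,-504,-54,80,5]
    - [0.2,-504,-54,87,5]
    - [0.2,-504,-54,87,5]
    - [0.2,-504,-54,87,5]

```text
clock: 66.62
eef_pos: [530.5, -342.9, 1.1]
eef_rot: [3.141, 0.001, 1.608]
wrist_force: [-0.3, 0.2, 0.2]
finger_gap: 33.9
finger_force: 20.0
```

```bash
python3 plan.py 530,-343,0,92 583.3,171.3,13,97.1
```

```text
530,-343,0,92 [-0.1 -0.5  1.1  0.1]
583.3,171.3,13,97.1 [511.9  71.7 -11.9  -5. ]
```

Request:
arm_command:
  steps:
    - [0.2,0,0,1.5,0]
    - [0.2,0,0,1.5,0]
    - [0.5,0,0,1.5,0]
    - [0.5,0,0,1.5,0]
    - [0.5,0,0,1.5,0]
    - [0.5,0,0,-35,0]
    - [0.5,0,0,-85,0]
    - [0.5,60,8,-85,-1]
    - [0.5,120,16,-85,-2]
    - [0.5,180,24,-85,-3]
    - [0.5,240,32,-85,-4]
    - [0.5,300,40,-85,-5]
    - [0.5,360,48,-85,-5]
    - [0.5,420,56,-85,-5]
    - [0.5,470,64,-85,-5]
    - [0.5,512,71.7,-80,-5]
    - [0.5,512,71.7,-66,-5]
    - [0.5,512,71.7,-66,-5]
    - [0.5,512,71.7,-66,-5]

```text
clock: 69.0
eef_pos: [583.2, 170.5, 66.6]
eef_rot: [3.142, 0.0, 1.693]
wrist_force: [-0.2, -0.5, 0.1]
finger_gap: 47.3
finger_force: 0.0
```

```bash
python3 chk.py 42 583.3,171.3; python3 plan.py 583.3,171.3,13,97.1
```

```text
583.3,171.3 [[277. 229.]] [(583.4, 171.6, -83.0, 41.3, 30.9)]
583.3,171.3,13,97.1 [ 0.7  0.1 53.8 -0.1]
```

Request:
arm_command:
  steps:
    - [0.5,0.7,0,35,0]
    - [0.5,0.7,0,53.8,0]
    - [0.5,0.7,0,53.8,0]
    - [0.2,0.7,0,53.8,0]
    - [0.2,0.7,0,53.8,0]
    - [0.2,0.7,0,53.8,0]
    - [0.2,0.7,0,53.8,0]
    - [0.2,0.7,0,53.8,0]
    - [0.2,0,0,20,0]
    - [0.2,0,0,-20,0]
    - [0.2,0,0,-20,0]
    - [0.2,0,0,-20,0]

```text
clock: 70.55
eef_pos: [582.6, 171.5, 85.7]
eef_rot: [-3.141, 0.0, 1.695]
wrist_force: [0.0, -0.2, -0.7]
finger_gap: 34.0
finger_force: 20.0
```

```bash
python3 plan.py 592,-341,80,92 592,-341,-0.3,92
```

```text
592,-341,80,92 [-509.7  -54.     5.7    5.1]
592,-341,-0.3,92 [-509.7  -54.    86.     5.1]
```

Request:
arm_command:
  steps:
    - [0.2,-50,-5,0,1]
    - [0.2,-100,-11,0,2]
    - [0.2,-150,-16,0,3]
    - [0.2,-200,-22,0,4]
    - [0.2,-250,-27,0,5]
    - [0.2,-300,-33,0,5]
    - [0.2,-350,-38,0,5]
    - [0.2,-400,-44,0,5]
    - [0.2,-450,-49,0,5]
    - [0.2,-510,-54,0,5]
    - [0.2,-510,-54,0,5]
    - [0.2,-510,-54,0,5]
    - [0.2,-510,-54,40,5]
    - [0.2,-510,-54,65,5]
    - [0.2,-510,-54,80,5]
    - [0.2,-510,-54,86,5]
    - [0.2,-510,-54,86,5]
    - [0.2,-510,-54,86,5]

```text
clock: 72.8
eef_pos: [592.9, -341.4, 1.3]
eef_rot: [3.14, 0.001, 1.608]
wrist_force: [0.4, 0.4, -1.2]
finger_gap: 33.9
finger_force: 20.0
```

```bash
python3 plan.py 592,-341,-0.3,92 474.5,213.7,13,97.1
```

```text
592,-341,-0.3,92 [ 0.4 -0.8  1.6  0.1]
474.5,213.7,13,97.1 [559.1 -97.9 -11.7  -5. ]
```

Request:
arm_command:
  steps:
    - [0.2,0,0,1.5,0]
    - [0.2,0,0,1.5,0]
    - [0.5,0,0,1.5,0]
    - [0.5,0,0,1.5,0]
    - [0.5,0,0,1.5,0]
    - [0.5,0,0,-35,0]
    - [0.5,0,0,-85,0]
    - [0.5,60,-10,-85,-1]
    - [0.5,120,-20,-85,-2]
    - [0.5,180,-30,-85,-3]
    - [0.5,240,-40,-85,-4]
    - [0.5,300,-50,-85,-5]
    - [0.5,360,-60,-85,-5]
    - [0.5,420,-75,-85,-5]
    - [0.5,480,-90,-85,-5]
    - [0.5,530,-98,-85,-5]
    - [0.5,559,-98,-80,-5]
    - [0.5,559,-98,-66,-5]
    - [0.5,559,-98,-66,-5]
    - [0.5,559,-98,-66,-5]

```text
clock: 75.3
eef_pos: [474.3, 212.8, 66.4]
eef_rot: [-3.141, 0.0, 1.693]
wrist_force: [-0.5, -0.0, 0.7]
finger_gap: 47.0
finger_force: 0.0
```

```bash
python3 chk.py 42 474.5,213.7; python3 plan.py 474.5,213.7,13,97.1
```

```text
474.5,213.7 [[277. 230.]] [(474.7, 214.0, -83.0, 41.2, 31.0)]
474.5,213.7,13,97.1 [ 0.7  0.2 53.6 -0.1]
```

Request:
arm_command:
  steps:
    - [0.5,0.7,0,35,0]
    - [0.5,0.7,0,53.6,0]
    - [0.5,0.7,0,53.6,0]
    - [0.2,0.7,0,53.6,0]
    - [0.2,0.7,0,53.6,0]
    - [0.2,0.7,0,53.6,0]
    - [0.2,0.7,0,53.6,0]
    - [0.2,0.7,0,53.6,0]
    - [0.2,0,0,20,0]
    - [0.2,0,0,-20,0]
    - [0.2,0,0,-20,0]
    - [0.2,0,0,-20,0]

```text
clock: 76.85
eef_pos: [473.7, 213.7, 85.8]
eef_rot: [-3.141, 0.0, 1.695]
wrist_force: [-0.0, -0.6, -0.1]
finger_gap: 33.3
finger_force: 20.0
```

```bash
python3 plan.py 498,-287,80,92 498,-287,-0.3,92
```

```text
498,-287,80,92 [-499.9  -37.8    5.8    5.1]
498,-287,-0.3,92 [-499.9  -37.8   86.1    5.1]
```

Request:
arm_command:
  steps:
    - [0.2,-50,-4,0,1]
    - [0.2,-100,-8,0,2]
    - [0.2,-150,-12,0,3]
    - [0.2,-200,-16,0,4]
    - [0.2,-250,-20,0,5]
    - [0.2,-300,-24,0,5]
    - [0.2,-350,-28,0,5]
    - [0.2,-400,-32,0,5]
    - [0.2,-450,-35,0,5]
    - [0.2,-500,-38,0,5]
    - [0.2,-500,-38,0,5]
    - [0.2,-500,-38,0,5]
    - [0.2,-500,-38,40,5]
    - [0.2,-500,-38,65,5]
    - [0.2,-500,-38,80,5]
    - [0.2,-500,-38,86,5]
    - [0.2,-500,-38,86,5]
    - [0.2,-500,-38,86,5]

```text
clock: 79.1
eef_pos: [498.5, -287.2, 1.1]
eef_rot: [3.141, 0.001, 1.607]
wrist_force: [0.1, 0.1, -0.4]
finger_gap: 33.9
finger_force: 20.0
```

```bash
python3 plan.py 498,-287,-0.3,92 553.4,225.2,13,97.1
```

```text
498,-287,-0.3,92 [ 0.2 -0.5  1.4  0.1]
553.4,225.2,13,97.1 [510.1  73.6 -11.9  -5. ]
```

Request:
arm_command:
  steps:
    - [0.2,0,0,1.5,0]
    - [0.2,0,0,1.5,0]
    - [0.5,0,0,1.5,0]
    - [0.5,0,0,1.5,0]
    - [0.5,0,0,1.5,0]
    - [0.5,0,0,-35,0]
    - [0.5,0,0,-85,0]
    - [0.5,60,8,-85,-1]
    - [0.5,120,16,-85,-2]
    - [0.5,180,24,-85,-3]
    - [0.5,240,32,-85,-4]
    - [0.5,300,40,-85,-5]
    - [0.5,360,48,-85,-5]
    - [0.5,420,58,-85,-5]
    - [0.5,470,68,-85,-5]
    - [0.5,510,73.6,-80,-5]
    - [0.5,510,73.6,-66,-5]
    - [0.5,510,73.6,-66,-5]
    - [0.5,510,73.6,-66,-5]

```text
clock: 81.47
eef_pos: [553.2, 224.3, 66.7]
eef_rot: [3.141, 0.0, 1.693]
wrist_force: [0.2, -1.1, -0.7]
finger_gap: 47.0
finger_force: 0.0
```

```bash
python3 chk.py 42 553.4,225.2; python3 plan.py 553.4,225.2,13,97.1
```

```text
553.4,225.2 [[277. 229.]] [(553.0, 225.4, -81.9, 41.8, 30.8)]
553.4,225.2,13,97.1 [ 0.8  0.2 53.9 -0.1]
```

Request:
arm_command:
  steps:
    - [0.5,0.7,0,35,0]
    - [0.5,0.7,0,53.6,0]
    - [0.5,0.7,0,53.6,0]
    - [0.2,0.7,0,53.6,0]
    - [0.2,0.7,0,53.6,0]
    - [0.2,0.7,0,53.6,0]
    - [0.2,0.7,0,53.6,0]
    - [0.2,0.7,0,53.6,0]
    - [0.2,0,0,20,0]
    - [0.2,0,0,-20,0]
    - [0.2,0,0,-20,0]
    - [0.2,0,0,-20,0]

```text
clock: 83.02
eef_pos: [552.6, 225.2, 85.7]
eef_rot: [-3.141, 0.0, 1.695]
wrist_force: [0.1, -0.5, -1.3]
finger_gap: 33.8
finger_force: 19.9
```

```bash
python3 plan.py 562,-286,80,92 562,-286,-0.3,92
```

```text
562,-286,80,92 [-508.4  -53.9    5.7    5.1]
562,-286,-0.3,92 [-508.4  -53.9   86.     5.1]
```

Request:
arm_command:
  steps:
    - [0.2,-50,-5,0,1]
    - [0.2,-100,-11,0,2]
    - [0.2,-150,-16,0,3]
    - [0.2,-200,-22,0,4]
    - [0.2,-250,-27,0,5]
    - [0.2,-300,-33,0,5]
    - [0.2,-350,-38,0,5]
    - [0.2,-400,-44,0,5]
    - [0.2,-450,-49,0,5]
    - [0.2,-508,-54,0,5]
    - [0.2,-508,-54,0,5]
    - [0.2,-508,-54,0,5]

```text
clock: 84.52
eef_pos: [561.6, -284.8, 85.0]
eef_rot: [-3.14, -0.001, 1.607]
wrist_force: [-0.1, 0.0, -0.6]
finger_gap: 33.4
finger_force: 19.9
```

```bash
python3 chk.py 28 498,-287 467.4,-342.4; python3 plan.py 562,-286,-0.3,92; python3 - <<'E'
from h import *
t=imaging.camera('top');print(tops(t,w2px(t,[(498,-287,28),(467.4,-342.4,28),(530,-343,28),(592,-341,28)]),28,half=11))
E
```

```text
498,-287 [[203. 217.]] [(499.0, -289.1, -87.9, 42.0, 31.4)]
467.4,-342.4 [[172. 273.]] [(468.1, -341.0, -88.3, 41.9, 31.6)]
562,-286,-0.3,92 [-1.7  0.  85.8  0.1]
[None, None, (555.6, -341.9, 89.5, 61.3, 17.3), (602.2, -361.7, -3.3, 23.5, 14.5)]
```

Request:
arm_command:
  steps:
    - [0.2,-1.5,0,40,0]
    - [0.2,-1.5,0,65,0]
    - [0.2,-1.5,0,80,0]
    - [0.2,-1.5,0,86,0]
    - [0.2,-1.5,0,86.5,0]
    - [0.2,-1.5,0,86.5,0]
    - [0.5,-1.5,0,86.5,0]
    - [0.5,-1.5,0,86.5,0]
    - [0.5,-1.5,0,86.5,0]
    - [0.5,-1.5,0,50,0]
    - [0.5,-1.5,0,0,0]
    - [0.5,-1.5,0,-60,0]
    - [0.5,60,20,-110,0]
    - [0.5,110,30,-160,0]
    - [0.5,110,30,-160,0]
    - [0.5,110,30,-160,0]
    - [0.5,110,30,-160,0]

```text
clock: 86.75
eef_pos: [587.6, -175.2, 245.0]
eef_rot: [-3.14, -0.0, 1.607]
wrist_force: [-0.4, -0.3, -0.6]
finger_gap: 46.9
finger_force: 0.0
```

```bash
python3 - <<'E'
from bed import *
c=imaging.camera('wrist');save(c['img'],'w14.png',1.4)
for q in[(467.4,-342.4),(530,-343),(592,-341),(498,-288),(562,-286)]: print(q,tops(c,w2px(c,[(*q,28)]),28))
for d in find_in(c,'block1_mid'): print(round(d['p'],2),np.round(d['rect']),px2w(c,d['rect'][:2],28).round()[0,:2])
t=imaging.camera('top')
for d in trace(t,'handle')[:1]: print(d['p'],d['rect'])
E
```

```text
(467.4, -342.4) [(462.0, -353.4, 2.9, 81.2, 64.7)]
(530, -343) [(516.3, -343.1, -89.8, 89.7, 57.8)]
(592, -341) [(592.8, -342.1, -87.9, 39.6, 29.1)]
(498, -288) [(497.3, -287.9, 88.0, 41.8, 27.5)]
(562, -286) [(562.5, -287.0, -87.9, 39.8, 29.3)]
0.97 [477.  54.  37.  36.] [833.  -2.]
0.78 [279. 285.  23.  37.] [ 596. -334.]
0.95 [196.0, 231.3, 48.0, 101.0]
```

```bash
python3 plan.py 530,-295,280,92
```

```text
530,-295,280,92 [-117.6  -61.9  -34.7    0. ]
```

Request:
arm_command:
  steps:
    - [1,-40,-20,-20,0]
    - [1,-80,-40,-35,0]
    - [1,-122,-54,-35,0]
    - [1,-122,-54,-35,0]
    - [1,-122,-54,-35,0]
    - [1,-122,-54,-35,0]
    - [1,-122,-54,-35,0]

```text
clock: 87.82
eef_pos: [538.9, -297.6, 281.4]
eef_rot: [-3.142, -0.0, 1.608]
wrist_force: [0.1, -0.5, -0.3]
finger_gap: 94.0
finger_force: 0.0
```

```bash
python3 - <<'E'
from bed import *
c=imaging.camera('wrist')
for q in[(467.4,-342.4),(530,-343),(592,-341),(498,-288),(562,-286)]: print(q,tops(c,w2px(c,[(*q,28)]),28))
for d in find_in(c,'block1_mid'): print(round(d['p'],2),np.round(d['rect']),px2w(c,d['rect'][:2],28).round()[0,:2])
im=c['img'].astype(int);m=((im.min(2)>150)&(im.max(2)-im.min(2)<60)).astype(np.uint8)
n,l,st,ct=cv2.connectedComponentsWithStats(m);
for k in np.argsort(-st[1:,4])[:2]+1:
    w=px2w(c,np.argwhere(l==k)[:,::-1],10)[:,:2].astype(np.float32);print(np.round(cv2.boxPoints(cv2.minAreaRect(w))).tolist())
print(monitor.read_state()['eef_pos'])
E
```

```text
(467.4, -342.4) [(467.7, -341.8, -89.9, 41.0, 29.0)]
(530, -343) [(531.0, -343.5, -87.8, 39.1, 28.9)]
(592, -341) [(593.1, -342.7, -86.5, 39.9, 28.9)]
(498, -288) [(498.8, -287.9, -87.1, 38.5, 29.5)]
(562, -286) [(563.0, -287.0, -87.5, 38.3, 28.0)]
0.57 [312. 203.  23.  41.] [ 593. -337.]
[[424.0, -246.0], [429.0, -393.0], [639.0, -385.0], [633.0, -238.0]]
[[461.0, -664.0], [479.0, -779.0], [686.0, -747.0], [669.0, -632.0]]
[ 538.84180344 -297.86650727  281.41027676]
```

All five blocks lie flat inside the tray, with 40 × 29 mm dark faces at z ≈ 28. The cover is leaning back and the robot is clear.

```bash
python3 -c "
from cell import job
print(job.sign_off())"
```

```text
the job is handed in; nothing more can be done
None
```

The job is handed in: all five blocks were laid in the press bed, the cover was lowered onto its stops and lifted back past upright (to about 1.84 rad), and the blocks now lie flat in the white wash-up tray, at about 88 s of the 210 s limit, with the eraser, mug and ink jar not touched; sign-off returned no verdict.

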